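Torque down the build-plate clamp bolt

ROBOT

A 7-joint arm with a two-finger parallel gripper is mounted at the origin on a cart in front of the work surface, level with it; the furniture and walls round the work are solid. World frame = base frame: x ahead of the robot, y to its left, z up, the work surface at z = 0. Lengths are in m, angles in rad, forces in N, time in s.
With the tool pointing down it reaches from about 0.425 to 0.875 m from the base axis. Payload 9.9 kg.
Tool frame: the origin (TCP) lies at the very end of the fingers, on their centre line; the grasp point (between the pads) lies 19 mm behind it; z points along the fingers, y is the direction in which the jaws open and shut (so a half turn about z gives the same grasp; the last joint's range is limited). The gripper opens to 85 mm and grips with 20 to 120 N. Pads are 22 mm wide; open, the fingers measure 114 mm over their backs; the gripper's body (76 mm by 85 mm) begins 54 mm behind the grasp point. The pads swing forward as they close: fully open they stand 13 mm farther back than shut.
Start: joints at [-1.212, 0.576, 0.025, 1.437, -0.015, 1.129, -0.057], TCP at [0.289, 0.61, 0.231] pointing down, gripper open.
Joint ranges: [-2.76, 2.76], [-0.34, 2.15], [-1.52, 1.57], [0.19, 2.46], [-1.09, 4.23], [0.17, 1.99], [-2.82, 2.82]. Speed limits (rad/s): [2.22, 2.22, 3.01, 3.01, 3.14, 3.14, 3.14].

INTERFACE

Orientations are given as a rotation vector (axis times angle).
In Python, from plant import get_state, capture, finish_job gives the robot as it stands.
- The arm moves only by the tool apply_moves, never from a script. Its argument "deltas" is a list of rows, each an object with "offset": the shift along the tool's x, y, z in mm, a list of three; "dr": the turn, a rotation vector about the tool's x, y, z in rad, a list of three; "gripper": the finger opening in mm, from 0 to 85.4. A call has 1 to 12 rows; each row shifts and turns the pose as measured when the row begins, along the tool's axes as they then stand; what a row does not reach is not made up. A row lasts 1/12 s, in which the tool goes at most 41.7 mm and 7.16 degrees, less where a joint would pass 70% of its speed; a pose out of reach is approached as far as the arm can. A call with a gripper value outside its range is refused whole. The fingers move at their own pace and stop on an object; "newtons" is the grip in N (left out, the last holds). Time passes only in rows, so rows that do not move let the fingers close. It gives the time, the measured TCP pose, the force and the opening at its end, in the units of the state.
- get_state(): the state, without advancing time (a new reading comes with each control period).
- capture(name): name is "scene" or "top" or "wrist"; returns a dict with "img" (400x640x3 uint8, red, green, blue), "range_z" (400x640 float32, m along the optical axis (not along the pixel's ray), 0 where there is no reading), "K" (3x3 intrinsics, pixels), "R" (3x3) and "t" (3): a world point X has camera coordinates R X + t; the wrist camera has in their place "tool_from_camera" (4x4, takes a point from camera to tool coordinates, whose origin is the TCP and whose axes are the flange's). Camera axes: x right, y down, z forward; pixel columns grow to the right and rows downward; lengths in m; the calibration is good to about 2 mm. A picture is of the moment at which its call begins: read the wrist's pose just before it.
- finish_job(): hands the job in, once; it reports no verdict.
The state is a dict: "time_s": time; "joint_positions": joint angles; "qvel": joint speeds; "effort": joint torques, N m; "eef_pos": TCP position; "tcp_rot": TCP orientation; "ft_force": force on the tool from outside, world axes, zero at the start; "ft_torque": the same for the moment, N m; "grip_width": opening from 0.0 (shut) to 1.0 (fully open).
Only numpy, scipy, OpenCV 4.12 (cv2) and the standard library are available. Lean on these libraries where they do the work, as an engineer would, in place of code of your own. Each camera call takes 0.05 s, during which the arm holds its last target. There are 200 camera calls.

TASK

Take the torque wrench from its cradle, put its socket fully onto the square-headed clamp bolt of the build-plate fixture, and turn it clockwise until it breaks over with a click; stop at once, after no more than a few degrees of kink. Without loosening the bolt again, lift the wrench off and lay it back level in the forks of its cradle the way it lay, and leave the other things on the bench alone.

Things in the scene. Friction and masses are not known exactly. Their poses are not given: they have to be found in the camera images.
- wrench: break-over torque wrench, 0.4 kg, 228 mm long, level in its cradle. Origin: middle of the hand grip, on the handle's centre line; x along the handle to the head, z up. The grip is a ribbed bar 20 mm wide, 22 high, from x = -70 to +42 mm; hold it at the origin, where it is smooth. Ahead of it a steel housing, 22 wide, 16 high, to x = 94 mm, then the head on its pivot.
- pivot (a point): pivot of the wrench's head, 102 mm ahead of the wrench's origin. The head is sprung straight against a stop. Turned clockwise with over about 1.2 N m here it gives way (click): the handle runs on ahead of the head, and resistance falls to half within 0.1 rad of kink, then further. At 0.18 rad is a solid stop that would over-tighten the bolt. Eased, it springs straight again.
- socket (a point): centre of the inner roof of the wrench's square socket, on its axis, 130 mm ahead of the wrench's origin, 20 mm below its centre line. Cavity open below, 14 mm deep (rim 34 mm below the centre line), 21.8 mm across flats; outside 40 mm in diameter, top 9 mm above the centre line. x along the head, square to a flat, z up; its angle to the wrench's x is the kink.
- bolt_top (a point): centre of the top of the clamp bolt's square head, 60.5 mm above the worktop: 20 mm across flats, 16 mm high, the top 4 mm tapered as a lead-in. x square to a flat, z up; turns with the bolt. With the socket home, socket and bolt_top coincide; the socket then has about 0.09 rad of play either way.
- bolt (a joint): turn of the clamp bolt (rad), growing clockwise seen from above, which tightens it. It starts snug, at -0.32 to -0.05, and stays where it is left. Turning it takes about 0.5 N m at first, rising unevenly (brief dips of up to two fifths) to 1.2 to 1.5 N m, where the wrench clicks; that comes 0.25 to 0.75 rad on, different each time.
- cradle_seat (a point): where the wrench's origin lies when it rests in the grey cradle, 52 mm above the worktop; x along the cradle to the side where the wrench's head belongs, z up. Two open forks, 12 mm thick, 55 mm behind and 70 mm ahead of this point, hold the wrench with 2.5 mm of room on either side; their flared tops reach about 10 mm above its centre line. It lifts straight out.
- fixture: build-plate fixture, fixed to the worktop: aluminium base 196 x 150 x 18 mm, on it a steel build plate 100 x 100 x 12 mm against dowel pins, held by a strap clamp with the square-headed bolt through it. Origin: on the worktop under the bolt's axis; x from the bolt to the plate, away from the robot.
- screwdriver: screwdriver with a red hexagonal grip, 172 mm long, lying flat; bystander
- hex_driver: small driver with a blue grip, 148 mm long, lying flat; bystander
- jar_steel: white jar with a ribbed lid, 50 mm in diameter, 62 mm high; bystander
- tape_roll: roll of masking tape, 85 mm in diameter, 19 mm high, lying flat; bystander
- gauge_block: ground steel block with three holes, 50 x 75 x 25 mm; bystander

How it is judged:
By the outcome, as a careful person would: the job done as asked, in the order asked, and still so for the second after the job is handed in, with the robot touching nothing.
It also fails if it takes over 66 s, if anything falls off the work surface, if the arm or the gripper's body presses on something with over 40 N, if the wrist force passes 120 N, or if a joint passes its speed limit or range.

## Working session

There is one attempt and no reset: what is moved stays moved. The work goes in short steps, Python scripts to look and compute and a tool call to move; the robot and the scene stay as the last step left them, time stands still between calls to the robot, and variables do not carry over. Pictures are saved under pics/ and viewed, about 8 in all and at most 12, crops included, and the job is handed in when it is done.

Besides the shell and the picture viewer there is one more tool, called after ">>>" in YAML: its name, and indented under it one key for each argument. apply_moves: Moves the arm, as the interface text tells. Its arguments: {"type":"object","properties":{"deltas":{"type":"array"},"newtons":{"type":"number"}},"required":["deltas"]}

```bash
mkdir -p pics; ls
python3 - <<'E'
from plant import *
import cv2,numpy as np
s=get_state();print(s)
for n in("top","scene"):
    c=capture(n);cv2.imwrite(f"pics/{n}0.png",c["img"][:,:,::-1]);np.savez(f"{n}0.npz",**c)
    print(n,c["K"],c["R"],c["t"])
E
```

```text
pics
{'time_s': 0.0, 'joint_positions': array([-1.21179254,  0.57650717,  0.02480271,  1.43791301, -0.01501862,
        1.12900243, -0.05649621]), 'qvel': array([-0.00201869, -0.0008963 ,  0.00033987,  0.00163003, -0.00116746,
       -0.00142323, -0.00081209]), 'effort': array([-1.22561891e-03, -7.65747070e+01,  2.24978283e+00, -2.85976911e+01,
        1.52337406e-02,  1.21500384e-02, -1.49265006e-06]), 'eef_pos': array([0.28899213, 0.60950101, 0.23045672]), 'tcp_rot': array([-6.89717290e-01, -3.06462062e+00,  2.53805374e-03]), 'ft_force': array([ 0.35539556,  0.21308792, -0.71186792]), 'ft_torque': array([0.00194483, 0.02491828, 0.00908359]), 'grip_width': 0.9990396700234548}
top [[363.06075392   0.         321.27436515]
 [  0.         363.06075392 195.88756956]
 [  0.           0.           1.        ]] [[ 0.01976018 -0.99976925  0.00842489]
 [-0.99242002 -0.02063581 -0.1211473 ]
 [ 0.1212932  -0.00596713 -0.99259879]] [0.02056456 0.59203281 1.06731344]
scene [[493.2567222    0.         321.24095646]
 [  0.         493.2567222  196.00079508]
 [  0.           0.           1.        ]] [[ 0.7510041  -0.66003855  0.01849202]
 [-0.27003728 -0.33256897 -0.90359158]
 [ 0.60255515  0.67360745 -0.42799567]] [-0.43978259  0.24725835  0.86949307]
```

View pics/top0.png

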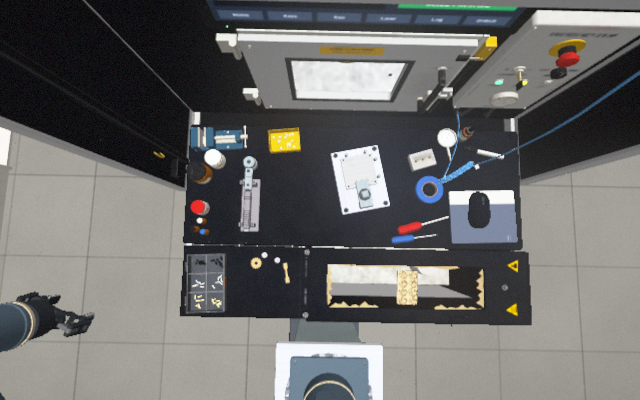

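View pics/scene0.png

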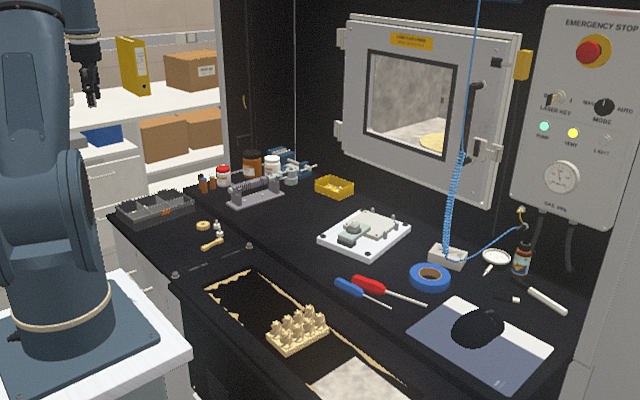

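The top view shows the wrench in its cradle at about px (250,195), with its head at (250,162). The fixture is at (360,180) with the bolt at about (364,194).

```bash
cat > h.py <<'E'
from plant import *
import cv2,numpy as np
from scipy.spatial.transform import Rotation as Ro
def cloud(c,s=None):
    z=c["range_z"].astype(float);K=c["K"];v,u=np.indices(z.shape)
    P=np.stack([(u-K[0,2])/K[0,0]*z,(v-K[1,2])/K[1,1]*z,z],-1)
    if s is not None:
        T=c["tool_from_camera"];P=P@T[:3,:3].T+T[:3,3]
        P=P@Ro.from_rotvec(s["tcp_rot"]).as_matrix().T+s["eef_pos"]
    else: P=(P-c["t"])@c["R"]
    P[z==0]=np.nan
    return P
def snap(name):
    s=get_state();c=capture("wrist");cv2.imwrite(f"pics/{name}.png",c["img"][:,:,::-1])
    P=cloud(c,s);np.savez(name+".npz",P=P,**c,pos=s["eef_pos"],rot=s["tcp_rot"]);return s,c,P
def rel(p,R):
    "goal tool pose -> offset mm, dr in present tool axes"
    s=get_state();R0=Ro.from_rotvec(s["tcp_rot"])
    return R0.inv().apply(np.array(p)-s["eef_pos"])*1e3,(R0.inv()*R).as_rotvec()
E
python3 - <<'E'
from h import *
np.set_printoptions(precision=3,suppress=True)
c=dict(np.load("top0.npz"));P=cloud(c)
for u,v in [(250,162),(249,180),(250,195),(248,215),(249,228),(364,194),(355,165),(340,152),(380,152),(215,158),(300,220)]: print(u,v,P[v,u])
print(Ro.from_rotvec(get_state()["tcp_rot"]).as_matrix(), get_state()["joint_positions"])
s,c,_=0,capture("wrist"),0
print(c["tool_from_camera"],c["K"])
E
```

```text
250 162 [0.686 0.248 0.063]
249 180 [0.632 0.249 0.062]
250 195 [0.586 0.243 0.064]
248 215 [0.527 0.247 0.064]
249 228 [0.491 0.252 0.011]
364 194 [ 0.597 -0.094  0.062]
355 165 [ 0.691 -0.07   0.028]
340 152 [ 0.733 -0.023  0.02 ]
380 152 [ 0.74  -0.152  0.004]
215 158 [0.696 0.354 0.061]
300 220 [ 0.519  0.097 -0.001]
[[-0.904  0.428 -0.001]
 [ 0.428  0.904 -0.001]
 [-0.    -0.001 -1.   ]] [-1.212  0.576  0.025  1.438 -0.015  1.129 -0.056]
[[ 0.    -0.959 -0.285  0.072]
 [ 1.     0.     0.001  0.   ]
 [-0.001 -0.285  0.959 -0.143]
 [ 0.     0.     0.     1.   ]] [[329.25    0.    321.541]
 [  0.    329.25  200.186]
 [  0.      0.      1.   ]]
```

```bash
cat >> h.py <<'E'
def yaw(a): # tool down, tool x pointing at world angle a
    return Ro.from_euler("z",a)*Ro.from_matrix(np.diag([1,-1,-1.]))
def plan(p,R):
    "rows (constant twist split) from present pose to goal"
    o,d=rel(p,R); print("rel",np.round(o,1),np.round(d,4))
    s=get_state();R0=Ro.from_rotvec(s["tcp_rot"]);D=np.array(p)-s["eef_pos"]
    n=int(np.ceil(max(np.linalg.norm(D)*1e3/38,np.linalg.norm(d)/.115,1)))
    for i in range(n):
        Ri=R0*Ro.from_rotvec(d*i/n);print(i+1,np.round(Ri.inv().apply(D)*1e3/n,1),np.round(d/n,4))
E
python3 -c "
from h import *
plan([.6,.247,.2],yaw(np.pi))"
```

```text
rel [-436.3 -194.4   30.9] [-1.300e-03 -2.000e-04 -4.428e-01]
1 [-33.6 -15.    2.4] [-0.0001 -0.     -0.0341]
2 [-33.  -16.1   2.4] [-0.0001 -0.     -0.0341]
3 [-32.5 -17.2   2.4] [-0.0001 -0.     -0.0341]
4 [-31.9 -18.3   2.4] [-0.0001 -0.     -0.0341]
5 [-31.2 -19.4   2.4] [-0.0001 -0.     -0.0341]
6 [-30.5 -20.4   2.4] [-0.0001 -0.     -0.0341]
7 [-29.8 -21.5   2.4] [-0.0001 -0.     -0.0341]
8 [-29.1 -22.5   2.4] [-0.0001 -0.     -0.0341]
9 [-28.3 -23.4   2.4] [-0.0001 -0.     -0.0341]
10 [-27.5 -24.4   2.4] [-0.0001 -0.     -0.0341]
11 [-26.6 -25.3   2.4] [-0.0001 -0.     -0.0341]
12 [-25.8 -26.2   2.4] [-0.0001 -0.     -0.0341]
13 [-24.9 -27.1   2.4] [-0.0001 -0.     -0.0341]
```

>>> apply_moves:
  deltas:
    - {"offset":[-33.6,-15,0],"dr":[0,0,-0.034],"gripper":85}
    - {"offset":[-33,-16,0],"dr":[0,0,-0.034],"gripper":85}
    - {"offset":[-32.5,-17,0],"dr":[0,0,-0.034],"gripper":85}
    - {"offset":[-32,-18,0],"dr":[0,0,-0.034],"gripper":85}
    - {"offset":[-31,-19,0],"dr":[0,0,-0.034],"gripper":85}
    - {"offset":[-30.5,-20,0],"dr":[0,0,-0.034],"gripper":85}
    - {"offset":[-30,-21.5,0],"dr":[0,0,-0.034],"gripper":85}
    - {"offset":[-29,-22.5,0],"dr":[0,0,-0.034],"gripper":85}
    - {"offset":[-28,-23.5,0],"dr":[0,0,-0.034],"gripper":85}
    - {"offset":[-27.5,-24.5,0],"dr":[0,0,-0.034],"gripper":85}
    - {"offset":[-26.5,-25,0],"dr":[0,0,-0.034],"gripper":85}
    - {"offset":[-26,-26,0],"dr":[0,0,-0.034],"gripper":85}

```text
time_s: 1.15
eef_pos: [0.5818, 0.275, 0.2244]
tcp_rot: [0.007, -3.132, 0.002]
ft_force: [0.8, 0.5, 0.3]
grip_width: 0.994
```

```bash
python3 -c "
from h import *
plan([.6,.247,.2],yaw(np.pi))
s,c,P=snap('w0');print(s)"
```

```text
rel [-18.3 -28.   24.2] [-0.0014 -0.0099  0.0042]
1 [ -9.1 -14.   12.1] [-0.0007 -0.0049  0.0021]
2 [ -9.1 -14.   12.2] [-0.0007 -0.0049  0.0021]
{'time_s': 1.15, 'joint_positions': array([-0.47488798,  0.53761253, -0.06174407,  1.52565206,  0.03142876,
        1.08863417,  1.03217077]), 'qvel': array([ 0.73919027,  0.19906031, -0.06813109, -0.36127755,  0.05196809,
        0.16472964,  1.09274849]), 'effort': array([-4.58614960e+00, -7.61897492e+01,  1.64048631e+00, -2.56863338e+01,
       -3.92606668e-02, -1.22139947e-01, -2.27413416e+00]), 'eef_pos': array([0.58182564, 0.27496685, 0.22439065]), 'tcp_rot': array([ 6.52432875e-03, -3.13168923e+00,  2.19028548e-03]), 'ft_force': array([0.81764284, 0.47887519, 0.30109045]), 'ft_torque': array([ 0.06315682, -0.07081104,  0.00065559]), 'grip_width': 0.9937500144102911}
```

>>> apply_moves:
  deltas:
    - {"offset":[-9,-14,12],"dr":[0,-0.005,0.002],"gripper":85}
    - {"offset":[-9,-14,12],"dr":[0,-0.005,0.002],"gripper":85}
    - {"offset":[0,0,0],"dr":[0,0,0],"gripper":85}

```text
time_s: 1.45
eef_pos: [0.6097, 0.2308, 0.199]
tcp_rot: [0.024, 3.136, -0.014]
ft_force: [0.6, 0.4, -1.2]
grip_width: 0.996
```

```bash
python3 -c "
from h import *
s,c,P=snap('w1');print(s['eef_pos'],s['tcp_rot'],s['qvel'],s['ft_force'],s['ft_torque'])"
```

```text
[0.60966838 0.23082152 0.19896935] [ 0.02398395  3.13619278 -0.01390816] [-0.00239376 -0.01369394 -0.01760326 -0.02071402 -0.00752426  0.03378408
 -0.02634155] [ 0.59377136  0.43187238 -1.24499356] [0.00670088 0.02050222 0.00770352]
```

View pics/w1.png

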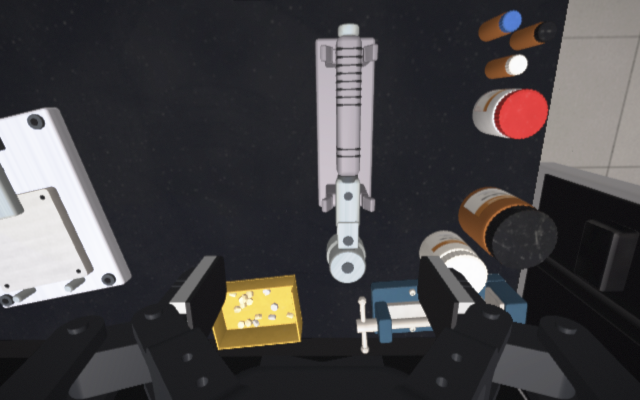

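The wrench runs from its tail at px (348,28) to its head at (347,265). Its forks are at rows ~50 and ~195, and the fixture edge is at the left.

Run:
```python
from h import *
np.set_printoptions(precision=4,suppress=True)
P=np.load("w1.npz")["P"]
for u,v in [(347,268),(348,240),(348,150),(348,80),(348,29),(330,130),(300,130)]: print(u,v,P[v,u])
# head disc top: z in .057-.065
m=np.isfinite(P[...,2]);
w=np.zeros(m.shape,bool);w[20:300,310:385]=1
Q=P[w&m]; 
# axis: per x-slice midpoint of points z>.045 near grip
q=Q[(Q[:,2]>.050)]
xs=np.arange(q[:,0].min(),q[:,0].max(),.01)
mid=[]
for x in xs:
    k=q[abs(q[:,0]-x)<.005]
    if len(k)>5: mid.append((x,(k[:,1].min()+k[:,1].max())/2,np.ptp(k[:,1]),k[:,2].max()))
mid=np.array(mid);print(mid)
h=q[q[:,0]>q[:,0].max()-.045]
print("x extent",q[:,0].min(),q[:,0].max())
```

```text
347 268 [0.6889 0.2526 0.0621]
348 240 [0.6599 0.2533 0.0627]
348 150 [0.5773 0.2526 0.0631]
348 80 [0.5217 0.2521 0.0634]
348 29 [0.4847 0.252  0.0609]
330 130 [0.5652 0.2384 0.0084]
300 130 [0.5654 0.208  0.0006]
[[0.4806 0.2524 0.0157 0.062 ]
 [0.4906 0.2533 0.0415 0.0651]
 [0.5006 0.2527 0.0449 0.0653]
 [0.5106 0.2526 0.0436 0.0652]
 [0.5206 0.2526 0.02   0.0654]
 [0.5306 0.2527 0.0203 0.0659]
 [0.5406 0.2526 0.02   0.0653]
 [0.5506 0.2528 0.0201 0.0654]
 [0.5606 0.2524 0.0192 0.0652]
 [0.5706 0.2525 0.0194 0.065 ]
 [0.5806 0.2527 0.0201 0.0654]
 [0.5906 0.2527 0.0198 0.0655]
 [0.6006 0.2526 0.0195 0.0641]
 [0.6106 0.2525 0.0212 0.0621]
 [0.6206 0.253  0.0462 0.066 ]
 [0.6306 0.253  0.0464 0.0657]
 [0.6406 0.2532 0.0214 0.0641]
 [0.6506 0.2532 0.0214 0.0646]
 [0.6606 0.2533 0.0185 0.0658]
 [0.6706 0.253  0.0232 0.0639]
 [0.6806 0.2528 0.0342 0.0639]
 [0.6906 0.2528 0.0344 0.0644]
 [0.7006 0.2529 0.0307 0.0633]]
x extent 0.4806246434318284 0.7051855981157067
```

```bash
python3 -c "
from h import *
plan([.519,-.116,.2],yaw(np.pi))"
```

```text
rel [  85.1 -349.8    2.2] [-0.0078  0.0052 -0.0142]
1 [  8.5 -35.    0.2] [-0.0008  0.0005 -0.0014]
2 [  8.6 -35.    0.2] [-0.0008  0.0005 -0.0014]
3 [  8.6 -35.    0.2] [-0.0008  0.0005 -0.0014]
4 [  8.7 -34.9   0.1] [-0.0008  0.0005 -0.0014]
5 [  8.7 -34.9   0.1] [-0.0008  0.0005 -0.0014]
6 [  8.8 -34.9   0.1] [-0.0008  0.0005 -0.0014]
7 [  8.8 -34.9   0.1] [-0.0008  0.0005 -0.0014]
8 [  8.9 -34.9   0.1] [-0.0008  0.0005 -0.0014]
9 [  8.9 -34.9   0. ] [-0.0008  0.0005 -0.0014]
10 [  9.  -34.9   0. ] [-0.0008  0.0005 -0.0014]
```

>>> apply_moves:
  deltas:
    - {"offset":[8.5,-35,0],"dr":[-0.001,0.0005,-0.0014],"gripper":85}
    - {"offset":[8.5,-35,0],"dr":[-0.001,0.0005,-0.0014],"gripper":85}
    - {"offset":[8.5,-35,0],"dr":[-0.001,0.0005,-0.0014],"gripper":85}
    - {"offset":[8.5,-35,0],"dr":[-0.001,0.0005,-0.0014],"gripper":85}
    - {"offset":[8.5,-35,0],"dr":[-0.001,0.0005,-0.0014],"gripper":85}
    - {"offset":[8.5,-35,0],"dr":[-0.001,0.0005,-0.0014],"gripper":85}
    - {"offset":[8.5,-35,0],"dr":[-0.001,0.0005,-0.0014],"gripper":85}
    - {"offset":[8.5,-35,0],"dr":[-0.001,0.0005,-0.0014],"gripper":85}
    - {"offset":[8.5,-25,0],"dr":[-0.001,0.0005,-0.0014],"gripper":85}
    - {"offset":[0,0,0],"dr":[0,0,0],"gripper":85}
    - {"offset":[0,0,0],"dr":[0,0,0],"gripper":85}

```text
time_s: 2.42
eef_pos: [0.5262, -0.0629, 0.2032]
tcp_rot: [-0.033, 3.139, 0.02]
ft_force: [0.6, 1.0, 0.3]
grip_width: 1.001
```

```bash
python3 -c "
from h import *
s,c,P=snap('b1');print(s['eef_pos'],s['tcp_rot'],abs(s['qvel']).max(),s['joint_positions'])
im=cv2.imread('pics/b1.png');cv2.imwrite('pics/b1c.png',cv2.resize(im[130:330,220:470],None,fx=3,fy=3,interpolation=cv2.INTER_CUBIC))"
```

```text
[ 0.5262225  -0.06293903  0.203229  ] [-0.03294399  3.1387964   0.02040572] 0.02752535778302702 [ 0.07583912  0.38949814 -0.05109924  1.85863269  0.00810155  0.89188903
  1.61528726]
```

View pics/b1c.png

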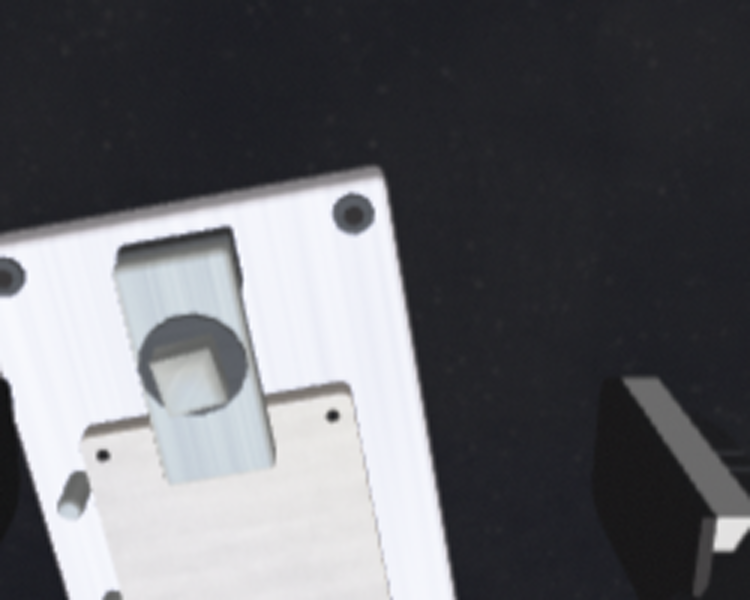

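The bolt's square head is at full-image px ~(283,257). It is turned slightly relative to the strap.

Run:
```python
from h import *
np.set_printoptions(precision=4,suppress=True)
d=np.load("b1.npz");P=d["P"];img=d["img"]
w=np.zeros(P.shape[:2],bool);w[225:290,250:320]=1
m=w&(P[...,2]>.050)
print(m.sum(),P[m].mean(0),P[m].min(0),P[m].max(0))
for zlo in(.054,.058,.060):
    q=P[m&(P[...,2]>zlo)]
    r=cv2.minAreaRect((q[:,:2]*1e4).astype(np.float32));print(zlo,len(q),np.array(r[0])/1e4,np.array(r[1])/10,r[2],q[:,2].mean(),np.median(q[:,:2],0))
# fixture edge direction from colour: base mask at z .014-.022
mb=(P[...,2]>.013)&(P[...,2]<.023)&(img.min(2)>150)
q=P[mb];r=cv2.minAreaRect((q[:,:2]*1e4).astype(np.float32));print("base",np.array(r[0])/1e4,np.array(r[1])/10,r[2])
# pictured top face -> contour
g=img[225:290,250:320].astype(int);print(g[30,20:60:2].mean(-1).astype(int))
# wrench head circle from w1, same method
P=np.load("w1.npz")["P"];w[:]=0;w[235:300,310:385]=1
q=P[w&(P[...,2]>.0585)];q=q[q[:,0]>.672]
c,r=cv2.minEnclosingCircle((q[:,:2]*1e4).astype(np.float32));print("head",np.array(c)/1e4,r/10,q[:,2].mean())
A=np.c_[2*q[:,:2],np.ones(len(q))]
```

```text
468 [ 0.5966 -0.0967  0.0586] [ 0.5864 -0.1093  0.0502] [ 0.6105 -0.085   0.0626]
0.054 425 [ 0.5988 -0.0971] [20.5809 20.1644] 17.124603271484375 0.05922768357300984 [ 0.5967 -0.0965]
0.058 310 [ 0.5986 -0.097 ] [18.9398 18.2595] 15.0142240524292 0.0602112554381368 [ 0.5978 -0.0971]
0.06 198 [ 0.5982 -0.097 ] [16.2473 15.9817] 15.375739097595215 0.060895374029512984 [ 0.5984 -0.0972]
base [ 0.5759 -0.0099] [712.7413 375.6797] 88.13693237304688
[105 192 199 200 205 204 202 202 204 197 179 152  99  97  96  97 180 178
 171 246]
head [0.6882 0.2529] 17.699844360351562 0.06142304501958576
```

```bash
python3 -c "
from h import *
plan([.558,.2527,.12],yaw(np.pi))"
```

```text
rel [-38.2 313.9  87.3] [0.0126 0.0025 0.0213]
1 [-4.2 34.9  9.7] [0.0014 0.0003 0.0024]
2 [-4.2 34.9  9.6] [0.0014 0.0003 0.0024]
3 [-4.1 34.9  9.6] [0.0014 0.0003 0.0024]
4 [-4.  34.9  9.5] [0.0014 0.0003 0.0024]
5 [-3.9 35.   9.5] [0.0014 0.0003 0.0024]
6 [-3.8 35.   9.4] [0.0014 0.0003 0.0024]
7 [-3.8 35.   9.4] [0.0014 0.0003 0.0024]
8 [-3.7 35.   9.4] [0.0014 0.0003 0.0024]
9 [-3.6 35.1  9.3] [0.0014 0.0003 0.0024]
```

>>> apply_moves:
  deltas:
    - {"offset":[-4,35,8],"dr":[0.0014,0,0.0024],"gripper":85}
    - {"offset":[-4,35,8],"dr":[0.0014,0,0.0024],"gripper":85}
    - {"offset":[-4,35,8],"dr":[0.0014,0,0.0024],"gripper":85}
    - {"offset":[-4,35,8],"dr":[0.0014,0,0.0024],"gripper":85}
    - {"offset":[-4,35,8],"dr":[0.0014,0,0.0024],"gripper":85}
    - {"offset":[-4,35,8],"dr":[0.0014,0,0.0024],"gripper":85}
    - {"offset":[-4,35,8],"dr":[0.0014,0,0.0024],"gripper":85}
    - {"offset":[-4,35,8],"dr":[0.0014,0,0.0024],"gripper":85}
    - {"offset":[-4,25,8],"dr":[0.0014,0,0.0024],"gripper":85}
    - {"offset":[0,0,0],"dr":[0,0,0],"gripper":85}

```text
time_s: 3.3
eef_pos: [0.556, 0.2807, 0.1338]
tcp_rot: [-0.026, 3.134, 0.016]
ft_force: [-1.0, 0.4, 0.3]
grip_width: 0.997
```

```bash
python3 -c "
from h import *
print(get_state()['eef_pos'],abs(get_state()['qvel']).max())
plan([.558,.2527,.033],yaw(np.pi))"
```

```text
[0.55598574 0.28074513 0.13380304] 0.042312716995514844
rel [ -0.8 -29.1 100.5] [0.0101 0.0074 0.0167]
1 [-0.3 -9.7 33.5] [0.0034 0.0025 0.0056]
2 [-0.4 -9.6 33.5] [0.0034 0.0025 0.0056]
3 [-0.5 -9.5 33.6] [0.0034 0.0025 0.0056]
```

>>> apply_moves:
  deltas:
    - {"offset":[0,-20,15],"dr":[0.006,0.004,0.01],"gripper":85}
    - {"offset":[0,-7,10],"dr":[0.003,0.003,0.005],"gripper":85}
    - {"offset":[0,0,4],"dr":[0,0,0],"gripper":85}
    - {"offset":[0,0,0],"dr":[0,0,0],"gripper":85}

```text
time_s: 3.63
eef_pos: [0.5523, 0.266, 0.103]
tcp_rot: [0.027, -3.14, -0.009]
ft_force: [0.1, 0.0, -0.3]
grip_width: 0.998
```

```bash
python3 -c "
from h import *
print(get_state()['eef_pos'],abs(get_state()['qvel']).max())
plan([.558,.2527,.033],yaw(np.pi))"
```

```text
[0.55228892 0.26601227 0.10302867] 0.0093307939234748
rel [ -5.6 -13.8  69.9] [ 0.0057 -0.0017  0.017 ]
1 [-2.8 -6.9 35. ] [ 0.0028 -0.0009  0.0085]
2 [-2.8 -6.8 35. ] [ 0.0028 -0.0009  0.0085]
```

>>> apply_moves:
  deltas:
    - {"offset":[-6,-14,10],"dr":[0.006,-0.002,0.017],"gripper":85}
    - {"offset":[-2,-5,15],"dr":[0.002,0,0.006],"gripper":85}
    - {"offset":[-1,-2,15],"dr":[0,0,0.002],"gripper":85}
    - {"offset":[0,0,4],"dr":[0,0,0],"gripper":85}
    - {"offset":[0,0,0],"dr":[0,0,0],"gripper":85}

```text
time_s: 4.05
eef_pos: [0.5643, 0.2436, 0.0591]
tcp_rot: [0.02, 3.137, -0.002]
ft_force: [0.2, 0.9, 0.5]
grip_width: 0.998
```

```bash
python3 -c "
from h import *
print(get_state()['eef_pos'],abs(get_state()['qvel']).max())
plan([.558,.2527,.033],yaw(np.pi))"
```

```text
[0.56425762 0.24361625 0.05908844] 0.012791574710373411
rel [ 6.5  9.  26. ] [-0.0011  0.0046 -0.0128]
1 [ 6.5  9.  26. ] [-0.0011  0.0046 -0.0128]
```

>>> apply_moves:
  deltas:
    - {"offset":[3.5,5,5],"dr":[0,0.002,-0.006],"gripper":85}
    - {"offset":[3,4,8],"dr":[0,0.002,-0.006],"gripper":85}
    - {"offset":[0,0,8],"dr":[0,0,0],"gripper":85}
    - {"offset":[0,0,5],"dr":[0,0,0],"gripper":85}
    - {"offset":[0,0,0],"dr":[0,0,0],"gripper":85}

```text
time_s: 4.47
eef_pos: [0.5583, 0.2545, 0.0328]
tcp_rot: [-0.0, 3.139, 0.001]
ft_force: [-0.4, -0.8, -0.5]
grip_width: 0.996
```

```bash
python3 -c "
from h import *
print(get_state()['eef_pos'],abs(get_state()['qvel']).max())
plan([.558,.2527,.033],yaw(np.pi))"
```

```text
[0.55834247 0.25447354 0.03282579] 0.005568705826563365
rel [ 0.3 -1.8 -0.2] [0.0009 0.0029 0.    ]
1 [ 0.3 -1.8 -0.2] [0.0009 0.0029 0.    ]
```

>>> apply_moves:
  deltas:
    - {"offset":[0,-1.8,0],"dr":[0.001,0.003,0],"gripper":85}
    - {"offset":[0,0,0],"dr":[0,0,0],"gripper":16}
    - {"offset":[0,0,0],"dr":[0,0,0],"gripper":10}
    - {"offset":[0,0,0],"dr":[0,0,0],"gripper":10}
    - {"offset":[0,0,0],"dr":[0,0,0],"gripper":10}
    - {"offset":[0,0,0],"dr":[0,0,0],"gripper":10}
    - {"offset":[0,0,0],"dr":[0,0,0],"gripper":10}
  newtons: 110

```text
time_s: 5.05
eef_pos: [0.5589, 0.2527, 0.0338]
tcp_rot: [-0.0, 3.141, 0.0]
ft_force: [-0.5, 0.4, -2.7]
grip_width: 0.211
```

```bash
python3 -c "
from h import *
s=get_state();print(s)
plan([.558,.2527,.033],yaw(np.pi))"
```

```text
{'time_s': 5.05, 'joint_positions': array([-0.4689908 ,  0.7084968 , -0.05174029,  1.80645667,  0.05765467,
        0.62738996,  1.01591822]), 'qvel': array([ 2.85097336e-03,  3.49599884e-06, -1.03120113e-03,  1.70912324e-03,
       -1.53083305e-03, -2.08559766e-03,  8.74705256e-05]), 'effort': array([ 2.94375205e-01, -7.58807802e+01,  1.38907604e+00, -1.88407588e+01,
        7.11682253e-02, -2.09415648e-01, -3.65125481e-02]), 'eef_pos': array([0.5588726 , 0.25270459, 0.03383229]), 'tcp_rot': array([-1.33928794e-04,  3.14089572e+00,  2.95863767e-04]), 'ft_force': array([-0.45303547,  0.37885913, -2.65760307]), 'ft_torque': array([0.04157491, 0.115479  , 0.03730294]), 'grip_width': 0.21056788743776125}
rel [ 0.9 -0.   0.8] [0.0002 0.0007 0.0001]
1 [ 0.9 -0.   0.8] [0.0002 0.0007 0.0001]
```

>>> apply_moves:
  deltas:
    - {"offset":[0,0,-4],"dr":[0,0,0],"gripper":10}
    - {"offset":[0,0,-10],"dr":[0,0,0],"gripper":10}
    - {"offset":[0,0,-15],"dr":[0,0,0],"gripper":10}
    - {"offset":[0,0,-20],"dr":[0,0,0],"gripper":10}
    - {"offset":[0,0,-20],"dr":[0,0,0],"gripper":10}
    - {"offset":[0,0,-15],"dr":[0,0,0],"gripper":10}
    - {"offset":[0,0,-5],"dr":[0,0,0],"gripper":10}
    - {"offset":[0,0,0],"dr":[0,0,0],"gripper":10}

```text
time_s: 5.72
eef_pos: [0.5562, 0.2513, 0.128]
tcp_rot: [-0.0, -3.136, 0.004]
ft_force: [0.3, 0.0, -4.7]
grip_width: 0.212
```

```bash
python3 -c "
from h import *
s=get_state();print(s['eef_pos'],s['ft_force'],s['ft_torque'],s['grip_width'])
plan([.4737,-.1309,.12],yaw(np.pi+.265))
s,c,P=snap('lift')"
```

```text
[0.55615001 0.25125336 0.12804221] [ 0.29587261  0.01307447 -4.67362043] [-0.01641265  0.06273285 -0.00015389] 0.21247131407146327
rel [  82.4 -382.1    9.5] [-0.002  -0.0056 -0.2651]
1 [  7.5 -34.7   0.9] [-0.0002 -0.0005 -0.0241]
2 [  8.3 -34.5   0.9] [-0.0002 -0.0005 -0.0241]
3 [  9.2 -34.3   0.8] [-0.0002 -0.0005 -0.0241]
4 [ 10.  -34.1   0.8] [-0.0002 -0.0005 -0.0241]
5 [ 10.8 -33.9   0.8] [-0.0002 -0.0005 -0.0241]
6 [ 11.6 -33.6   0.8] [-0.0002 -0.0005 -0.0241]
7 [ 12.4 -33.3   0.8] [-0.0002 -0.0005 -0.0241]
8 [ 13.2 -33.    0.8] [-0.0002 -0.0005 -0.0241]
9 [ 14.  -32.7   0.8] [-0.0002 -0.0005 -0.0241]
10 [ 14.8 -32.3   0.8] [-0.0002 -0.0005 -0.0241]
11 [ 15.6 -31.9   0.7] [-0.0002 -0.0005 -0.0241]
```

View pics/lift.png

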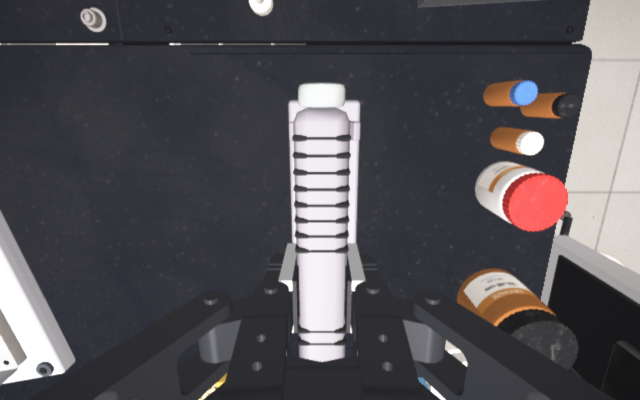

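The wrench is held straight between the pads, with its tail at px (322,95) and clear of the cradle.

>>> apply_moves:
  deltas:
    - {"offset":[5,-20,0.5],"dr":[0,0,-0.012],"gripper":10}
    - {"offset":[8,-34,0.8],"dr":[0,0,-0.024],"gripper":10}
    - {"offset":[9,-34,0.8],"dr":[0,0,-0.024],"gripper":10}
    - {"offset":[10,-34,0.8],"dr":[0,0,-0.024],"gripper":10}
    - {"offset":[11,-34,0.8],"dr":[0,0,-0.024],"gripper":10}
    - {"offset":[11.5,-34,0.8],"dr":[0,0,-0.024],"gripper":10}
    - {"offset":[12,-34,0.8],"dr":[0,0,-0.024],"gripper":10}
    - {"offset":[13,-33,0.8],"dr":[0,0,-0.024],"gripper":10}
    - {"offset":[14,-33,0.8],"dr":[0,0,-0.024],"gripper":10}
    - {"offset":[14,-32,0.8],"dr":[0,0,-0.024],"gripper":10}
    - {"offset":[10,-20,0.8],"dr":[0,0,-0.015],"gripper":10}
    - {"offset":[0,0,0],"dr":[0,0,0],"gripper":10}

```text
time_s: 6.77
eef_pos: [0.4674, -0.1144, 0.1078]
tcp_rot: [0.41, -3.092, -0.004]
ft_force: [-0.6, 0.4, -3.4]
grip_width: 0.218
```

```bash
cat >> h.py <<'E'
def pitch():
    "slope of handle top in tool frame, and world, from wrist depth"
    s=get_state();c=capture("wrist");P=cloud(c,s)
    R=Ro.from_rotvec(s["tcp_rot"]);Q=R.inv().apply((P-s["eef_pos"]).reshape(-1,3))
    k=(abs(Q[:,1])<.004)&(Q[:,0]>.012)&(Q[:,0]<.066)&(Q[:,2]<.0)&(Q[:,2]>-.06)
    q=Q[k];f=np.polyfit(q[:,0],q[:,2],1)
    e=Q[(Q[:,0]>.015)&(Q[:,0]<.066)&(Q[:,2]<-.02)&(Q[:,2]>-.06)]
    xs=np.arange(.02,.065,.005);m=[(lambda t:(t.min()+t.max())/2)(e[abs(e[:,0]-x)<.0025,1]) for x in xs]
    print("slope dz/dx",f, "n",len(q),"lat fit",np.polyfit(xs,m,1),"tail x",Q[(abs(Q[:,1])<.004)&(Q[:,2]<-.015)&(Q[:,2]>-.06),0].max())
E
python3 -c "
from h import *
s=get_state();print(s['eef_pos'],s['ft_force'],s['ft_torque'],s['grip_width'])
plan([.4737,-.1309,.12],yaw(np.pi+.265))
pitch()"
```

```text
[ 0.4673884  -0.11436364  0.10782764] [-0.63316544  0.43369986 -3.41324156] [-0.08546676  0.14195859 -0.0111947 ] 0.21832325088058438
rel [ -1.5 -17.5 -12.3] [ 0.0052 -0.0219 -0.0013]
1 [ -1.5 -17.5 -12.3] [ 0.0052 -0.0219 -0.0013]
slope dz/dx [-0.00204048 -0.02966166] n 3242 lat fit [-1.94037497e-03 -5.07569599e-05] tail x 0.07835456190299524
```

>>> apply_moves:
  deltas:
    - {"offset":[-0.5,-9,-1],"dr":[0.003,-0.011,0],"gripper":10}
    - {"offset":[-1,-8.5,0],"dr":[0.002,-0.011,0],"gripper":10}
    - {"offset":[0,0,0],"dr":[0,0,0],"gripper":10}
    - {"offset":[0,0,0],"dr":[0,0,0],"gripper":10}

```text
time_s: 7.15
eef_pos: [0.4745, -0.1277, 0.1072]
tcp_rot: [-0.416, 3.113, 0.005]
ft_force: [-0.0, 0.7, -3.6]
grip_width: 0.217
```

```bash
python3 -c "
from h import *
s=get_state();print(s['eef_pos'],s['ft_force'],s['ft_torque'],abs(s['qvel']).max())
plan([.4735,-.1309,.1],yaw(np.pi+.265))
for n in ('top','scene'):
  c=capture(n);np.savez(n+'1.npz',**c)
  for nm,p in (('bolt',[.5985,-.097,.0605]),):
    q=c['R']@np.array(p)+c['t'];uv=(c['K']@q)[:2]/q[2];print(nm,uv)
  u,v=uv.astype(int);k=50
  cv2.imwrite(f'pics/{n}1.png',cv2.resize(c['img'][v-k:v+k,u-k-10:u+k+10,::-1],None,fx=5,fy=5,interpolation=cv2.INTER_CUBIC))
a=cv2.imread('pics/top1.png');b=cv2.imread('pics/scene1.png');cv2.imwrite('pics/ts1.png',cv2.resize(np.hstack([a,b]),None,fx=.66,fy=.66))
"
```

```text
[ 0.47453956 -0.12772475  0.10721286] [-0.00919132  0.73711129 -3.57135913] [-0.08582276  0.15493084 -0.02171663] 0.01083368839900692
rel [ 1.8 -2.8  7.2] [0.003  0.0014 0.001 ]
1 [ 1.8 -2.8  7.2] [0.003  0.0014 0.001 ]
bolt [364.91769136 193.44854431]
bolt [353.65263725 223.38720485]
```

View pics/ts1.png

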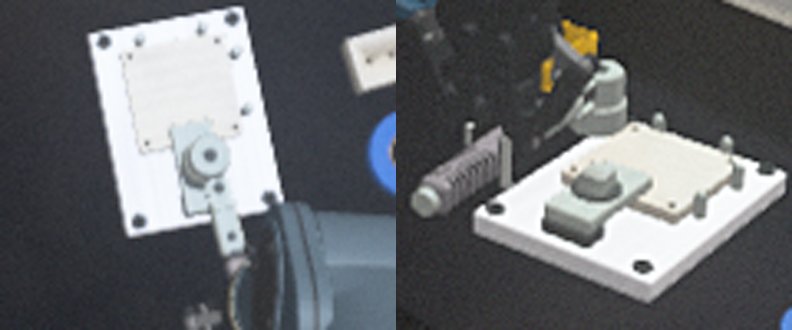

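Right-hand crop (scene): the socket hovers directly above the square bolt. I'll check it numerically.

Run:
```python
from h import *
np.set_printoptions(precision=4,suppress=True)
s=get_state();R=Ro.from_rotvec(s["tcp_rot"]);pred=s["eef_pos"]+R.apply([-.1295,0,-.0185-.009]);print("pred head top",pred)
for n in("top","scene"):
    P=cloud(dict(np.load(n+"1.npz")));d=np.linalg.norm(P[...,:2]-pred[:2],axis=-1)
    k=(d<.026)&(P[...,2]>pred[2]-.006)&(P[...,2]<pred[2]+.006)
    q=P[k];q=q[(q-pred)@R.apply([-1,0,0])>-.012]
    c,r=cv2.minEnclosingCircle((q[:,:2]*1e4).astype(np.float32));print(n,len(q),np.array(c)/1e4,r/10,q.mean(0))
    P0=cloud(dict(np.load(n+"0.npz")));d=np.linalg.norm(P0[...,:2]-[.5985,-.097],axis=-1)
    q=P0[(d<.015)&(P0[...,2]>.057)];r=cv2.minAreaRect((q[:,:2]*1e4).astype(np.float32));print(" bolt",len(q),q.mean(0),np.array(r[0])/1e4,r[1:])
```

```text
pred head top [ 0.5995 -0.0935  0.135 ]
top 115 [ 0.6    -0.0944] 17.715669250488283 [ 0.6011 -0.0935  0.1352]
 bolt 43 [ 0.5989 -0.0966  0.0605] [ 0.5995 -0.0972] ((198.59588623046875, 197.1476287841797), 18.81109619140625)
scene 47 [ 0.6029 -0.099 ] 15.931294250488282 [ 0.6019 -0.1026  0.1335]
 bolt 31 [ 0.5968 -0.1     0.0596] [ 0.597  -0.0998] ((186.96734619140625, 162.111572265625), 12.834260940551758)
```

>>> apply_moves:
  deltas:
    - {"offset":[1.8,-2.4,4],"dr":[0.003,0.001,-0.002],"gripper":10}
    - {"offset":[0,0,10],"dr":[0,0,0],"gripper":10}
    - {"offset":[0,0,4],"dr":[0,0,0],"gripper":10}
    - {"offset":[0,0,0],"dr":[0,0,0],"gripper":10}
    - {"offset":[0,0,0],"dr":[0,0,0],"gripper":10}

```text
time_s: 7.67
eef_pos: [0.474, -0.1279, 0.0884]
tcp_rot: [-0.428, 3.111, -0.0]
ft_force: [0.3, -0.1, -2.7]
grip_width: 0.218
```

```bash
python3 -c "
from h import *
s=get_state();print(s['eef_pos'],s['ft_force'],s['ft_torque'],abs(s['qvel']).max())
plan([.4736,-.1305,.08],yaw(np.pi+.267))
"
```

```text
[ 0.4740399  -0.1279373   0.08838162] [ 0.32175492 -0.09309887 -2.6927591 ] [-0.08666429  0.22289825  0.06664262] 0.00718514843762889
rel [ 1.1 -2.3  8.4] [-0.0002  0.0008  0.0066]
1 [ 1.1 -2.3  8.4] [-0.0002  0.0008  0.0066]
```

>>> apply_moves:
  deltas:
    - {"offset":[1,-2.3,3],"dr":[0,0.001,0.005],"gripper":10}
    - {"offset":[0.3,-1,3],"dr":[0,0,0.002],"gripper":10}
    - {"offset":[0,0,0],"dr":[0,0,0],"gripper":10}
    - {"offset":[0,0,0],"dr":[0,0,0],"gripper":10}

```text
time_s: 8.0
eef_pos: [0.474, -0.1316, 0.0823]
tcp_rot: [-0.417, 3.113, -0.001]
ft_force: [-1.2, -0.3, -3.6]
grip_width: 0.213
```

```bash
python3 -c "
from h import *
s=get_state();print(s['eef_pos'],s['ft_force'],s['ft_torque'],abs(s['qvel']).max())
plan([.4736,-.1305,.062],yaw(np.pi+.267))
"
```

```text
[ 0.47404234 -0.13161234  0.0823431 ] [-1.15357859 -0.30514395 -3.58089586] [ 0.00874967  0.15411379 -0.00593534] 0.005363386662054945
rel [ 0.1  1.2 20.3] [-0.0005  0.0003 -0.0006]
1 [ 0.1  1.2 20.3] [-0.0005  0.0003 -0.0006]
```

>>> apply_moves:
  deltas:
    - {"offset":[0,0.8,3],"dr":[0,0,0],"gripper":10}
    - {"offset":[0,0.3,4],"dr":[0,0,0],"gripper":10}
    - {"offset":[0,0,3],"dr":[0,0,0],"gripper":10}
    - {"offset":[0,0,0],"dr":[0,0,0],"gripper":10}

```text
time_s: 8.33
eef_pos: [0.4742, -0.1307, 0.0718]
tcp_rot: [-0.416, 3.112, -0.002]
ft_force: [-0.6, -0.7, -2.2]
grip_width: 0.215
```

```bash
python3 -c "
from h import *
s=get_state();print(s['eef_pos'],s['ft_force'],s['ft_torque'],abs(s['qvel']).max())
plan([.4736,-.1305,.062],yaw(np.pi+.267))
"
```

```text
[ 0.47421353 -0.13073403  0.07184338] [-0.64646758 -0.70867125 -2.1679688 ] [-0.0935356   0.06486216 -0.05670879] 0.0038425363937296736
rel [0.5 0.4 9.8] [-0.0012  0.0016 -0.0011]
1 [0.5 0.4 9.8] [-0.0012  0.0016 -0.0011]
```

>>> apply_moves:
  deltas:
    - {"offset":[0,0,3],"dr":[0,0,0],"gripper":10}
    - {"offset":[0,0,3],"dr":[0,0,0],"gripper":10}
    - {"offset":[0,0,2.5],"dr":[0,0,0],"gripper":10}
    - {"offset":[0,0,0],"dr":[0,0,0],"gripper":10}

```text
time_s: 8.67
eef_pos: [0.4731, -0.1315, 0.0639]
tcp_rot: [-0.415, 3.113, -0.003]
ft_force: [-4.4, 0.3, 9.2]
grip_width: 0.215
```

```bash
python3 -c "
from h import *
s=get_state();print(s['eef_pos'],s['ft_force'],s['ft_torque'],abs(s['qvel']).max())
plan([.4736,-.1305,.062],yaw(np.pi+.267))
"
```

```text
[ 0.47308226 -0.13153012  0.06392807] [-4.41792841  0.34671661  9.19072515] [ 0.51156734 -0.27566693  0.15748944] 0.01378174938611018
rel [-0.8  0.9  1.9] [-0.0023  0.001  -0.0018]
1 [-0.8  0.9  1.9] [-0.0023  0.001  -0.0018]
```

>>> apply_moves:
  deltas:
    - {"offset":[0.3,0.4,1.5],"dr":[0,0,0],"gripper":10}
    - {"offset":[0,0,1.5],"dr":[0,0,0],"gripper":10}
    - {"offset":[0,0,1],"dr":[0,0,0],"gripper":10}
    - {"offset":[0,0,0],"dr":[0,0,0],"gripper":10}

```text
time_s: 9.0
eef_pos: [0.4726, -0.1316, 0.0616]
tcp_rot: [-0.415, 3.11, -0.006]
ft_force: [-3.9, 0.0, 7.0]
grip_width: 0.215
```

```bash
python3 -c "
from h import *
s=get_state();print(s['eef_pos'],s['ft_force'],s['ft_torque'],abs(s['qvel']).max())
plan([.4736,-.1305,.062],yaw(np.pi+.267));pitch()
c=capture('scene');np.savez('scene2.npz',**c)
P=cloud(c);d=np.linalg.norm(P[...,:2]-[.5985,-.0985],axis=-1);k=d<.02;print('top of head z',np.sort(P[k][:,2])[-40::6])
"
```

```text
[ 0.47257363 -0.13156204  0.0615838 ] [-3.86204141  0.01148426  6.98762536] [ 0.42331266 -0.1866366   0.24133451] 0.014788495666004901
rel [-1.3  0.8 -0.4] [-0.0041  0.003  -0.0015]
1 [-1.3  0.8 -0.4] [-0.0041  0.003  -0.0015]
slope dz/dx [ 0.08064002 -0.02970801] n 3150 lat fit [-4.68932926e-03  1.33335933e-05] tail x 0.07833089798927055
top of head z [0.09992238 0.10015072 0.10041882 0.1006478  0.10110337 0.10150704
 0.10200541]
```

Run:
```python
from h import *
d=np.load("b1.npz");img=d["img"][235:285,255:315];K=d["K"];T=d["tool_from_camera"];R=Ro.from_rotvec(d["rot"]).as_matrix()
def w(u,v,z=.0605):
    r=R@T[:3,:3]@np.array([(u-K[0,2])/K[0,0],(v-K[1,2])/K[1,1],1]);o=R@T[:3,3]+d["pos"];return o+r*(z-o[2])/r[2]
# rectify to world grid at z=.0605, 0.1 mm px
g=np.arange(-15,15.05,.1)/1e3;H,_=cv2.findHomography(np.float32([[u,v] for u,v in((255,235),(315,235),(315,285),(255,285))]),np.float32([(w(u,v)[:2]-[.5985,-.097])*1e4+150 for u,v in((255,235),(315,235),(315,285),(255,285))]))
full=np.ascontiguousarray(d["img"][...,::-1]);o=cv2.warpPerspective(full,H,(300,300),flags=cv2.INTER_CUBIC)
o=cv2.resize(o,(600,600))
for k,a in enumerate((.267,.33)):
    b=cv2.boxPoints(((300,300),(400,400),np.degrees(a)));b2=cv2.boxPoints(((300,300),(340,340),np.degrees(a)))
    col=((0,0,255),(0,255,0))[k]
    for q in(b,b2): cv2.polylines(o,[q.astype(np.int32)],True,col,1)
cv2.imwrite("pics/rect.png",o)
```

```text
(no output)
```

View pics/rect.png

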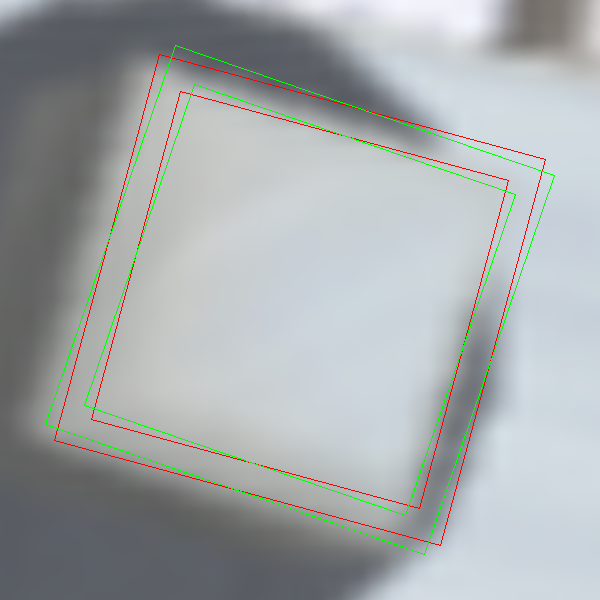

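```bash
cat >> h.py <<'E'
def goal(b,yw,dep,p,L=.1295):
    "tool pose with level wrench, socket roof at dep below bolt top..0=home; p=pitch slope in tool"
    R=yaw(np.pi+yw)*Ro.from_rotvec([0,p,0])
    org=np.array([b[0],b[1],.0805+dep])-L*np.array([np.cos(yw),np.sin(yw),0])
    return org-R.apply([0,0,-.0187]),R
E
python3 -c "
from h import *
plan(*goal((.5980,-.097),.26,.020,.0806))"
```

```text
rel [  0.9   1.1 -20.2] [-0.0044  0.0838  0.0053]
1 [  0.9   1.1 -20.2] [-0.0044  0.0838  0.0053]
```

>>> apply_moves:
  deltas:
    - {"offset":[0,0,-7],"dr":[0,0,0],"gripper":10}
    - {"offset":[0,0,-7],"dr":[-0.002,0.03,0],"gripper":10}
    - {"offset":[0.5,0.5,-6],"dr":[-0.002,0.03,0.003],"gripper":10}
    - {"offset":[0.5,0.5,0],"dr":[0,0.024,0.002],"gripper":10}
    - {"offset":[0,0,0],"dr":[0,0,0],"gripper":10}
    - {"offset":[0,0,0],"dr":[0,0,0],"gripper":10}
  newtons: 120

```text
time_s: 9.6
eef_pos: [0.4714, -0.1307, 0.0838]
tcp_rot: [0.397, -3.033, 0.017]
ft_force: [0.8, -0.1, -3.7]
grip_width: 0.213
```

```bash
python3 -c "
from h import *
pitch();s=get_state();print(s['eef_pos'],s['ft_force'],s['ft_torque'],abs(s['qvel']).max())
plan(*goal((.5980,-.097),.26,.012,.0806))"
```

```text
slope dz/dx [ 0.06012937 -0.02969075] n 3183 lat fit [-9.62283304e-04 -9.78444600e-05] tail x 0.0782800666609805
[ 0.47132391 -0.13062628  0.08375882] [ 0.57195356  0.75862623 -2.63388139] [-0.00308277  0.0123414   0.02862957] 0.011137984084286724
rel [-0.9 -0.1  9.9] [-0.0002 -0.0026  0.    ]
1 [-0.9 -0.1  9.9] [-0.0002 -0.0026  0.    ]
```

```bash
python3 -c "
from h import *
plan(*goal((.5980,-.097),.26,.012,.061))"
```

```text
rel [-1.2 -0.1  9.9] [-0.0002 -0.0222  0.    ]
1 [-1.2 -0.1  9.9] [-0.0002 -0.0222  0.    ]
```

>>> apply_moves:
  deltas:
    - {"offset":[-0.6,0,2],"dr":[0,-0.011,0],"gripper":10}
    - {"offset":[-0.6,0,3],"dr":[0,-0.011,0],"gripper":10}
    - {"offset":[0,0,3],"dr":[0,0,0],"gripper":10}
    - {"offset":[0,0,1.5],"dr":[0,0,0],"gripper":10}
    - {"offset":[0,0,0],"dr":[0,0,0],"gripper":10}

```text
time_s: 10.07
eef_pos: [0.4702, -0.1309, 0.0727]
tcp_rot: [0.398, -3.057, 0.011]
ft_force: [-1.5, 0.2, -4.0]
grip_width: 0.214
```

```bash
python3 -c "
from h import *
pitch();s=get_state();print(s['eef_pos'],s['ft_force'],s['ft_torque'],abs(s['qvel']).max())
plan(*goal((.5980,-.097),.26,.01,.061))"
```

```text
slope dz/dx [ 0.06102103 -0.02969695] n 3172 lat fit [-0.00054737 -0.00011458] tail x 0.07826980651603457
[ 0.47022175 -0.13095225  0.07278314] [-0.74013812 -1.29748349 -3.71430753] [-0.02419268  0.02795403  0.02984663] 0.009414553552938123
rel [-1.6 -0.   0.9] [ 0.0005  0.0021 -0.0009]
1 [-1.6 -0.   0.9] [ 0.0005  0.0021 -0.0009]
```

>>> apply_moves:
  deltas:
    - {"offset":[-0.8,0,0.5],"dr":[0,0,0],"gripper":10}
    - {"offset":[-0.6,0,1.5],"dr":[0,0,0],"gripper":10}
    - {"offset":[0,0,1.5],"dr":[0,0,0],"gripper":10}
    - {"offset":[0,0,0],"dr":[0,0,0],"gripper":10}

```text
time_s: 10.45
eef_pos: [0.4717, -0.1307, 0.0689]
tcp_rot: [0.398, -3.057, 0.011]
ft_force: [0.6, -0.8, -3.9]
grip_width: 0.213
```

```bash
python3 -c "
from h import *
pitch();s=get_state();print(s['eef_pos'],s['ft_force'],s['ft_torque'],abs(s['qvel']).max())
plan(*goal((.5980,-.097),.26,.01,.061))"
```

```text
slope dz/dx [ 0.05943662 -0.02961094] n 3175 lat fit [-1.12747289e-03 -8.25335920e-05] tail x 0.0782938302215514
[ 0.47175912 -0.13064414  0.06896543] [-0.75803068  0.16251223 -2.8169437 ] [ 0.01444149  0.02978487 -0.00248931] 0.003962213361900491
rel [ 0.2  0.1 -2.9] [ 0.0005  0.0024 -0.001 ]
1 [ 0.2  0.1 -2.9] [ 0.0005  0.0024 -0.001 ]
```

>>> apply_moves:
  deltas:
    - {"offset":[0,0,2],"dr":[0,0,0],"gripper":10}
    - {"offset":[0,0,2],"dr":[0,0,0],"gripper":10}
    - {"offset":[0,0,1.5],"dr":[0,0,0],"gripper":10}
    - {"offset":[0,0,0],"dr":[0,0,0],"gripper":10}

```text
time_s: 10.83
eef_pos: [0.4716, -0.1307, 0.063]
tcp_rot: [0.398, -3.058, 0.011]
ft_force: [-0.1, 0.7, -4.0]
grip_width: 0.211
```

```bash
python3 -c "
from h import *
pitch();s=get_state();print(s['eef_pos'],s['ft_force'],s['ft_torque'],abs(s['qvel']).max())
plan(*goal((.5980,-.097),.26,.0,.061))"
```

```text
slope dz/dx [ 0.06003779 -0.02966167] n 3176 lat fit [-2.48821793e-03 -2.58592093e-05] tail x 0.07830809747489946
[ 0.47163413 -0.13071237  0.0631119 ] [ 0.26299202 -0.01410486 -3.21116635] [0.03714134 0.0579441  0.04030259] 0.004690613403442754
rel [-0.2  0.1  1.3] [ 0.0002  0.0027 -0.0008]
1 [-0.2  0.1  1.3] [ 0.0002  0.0027 -0.0008]
```

>>> apply_moves:
  deltas:
    - {"offset":[0,0,1],"dr":[0,0,0],"gripper":10}
    - {"offset":[0,0,1],"dr":[0,0,0],"gripper":10}
    - {"offset":[0,0,0.5],"dr":[0,0,0],"gripper":10}
    - {"offset":[0,0,0],"dr":[0,0,0],"gripper":10}

```text
time_s: 11.22
eef_pos: [0.4715, -0.1309, 0.0608]
tcp_rot: [0.398, -3.058, 0.012]
ft_force: [-2.0, -0.2, 1.8]
grip_width: 0.212
```

```bash
python3 -c "
from h import *
pitch();s=get_state();print(s['eef_pos'],s['ft_force'],s['ft_torque'],abs(s['qvel']).max(),s['joint_positions'])
plan(*goal((.5980,-.097),.26,.0,.061))"
```

```text
slope dz/dx [ 0.06940559 -0.02971865] n 3166 lat fit [ 0.00014164 -0.00010107] tail x 0.07828784269259365
[ 0.47157607 -0.13084138  0.06087568] [-1.79738993 -0.30275868  0.66716348] [0.15064504 0.00674684 0.0908365 ] 0.0022190418574357814 [ 0.23560778  0.56418568 -0.11472254  2.06402574  0.15427326  0.57521365
  1.83488857]
rel [-0.2  0.2 -1. ] [-0.0001  0.0032 -0.0008]
1 [-0.2  0.2 -1. ] [-0.0001  0.0032 -0.0008]
```

```bash
cat >> h.py <<'E'
B=np.array([.598,-.097])
def turnrow(dl):
    s=get_state();R=Ro.from_rotvec(s["tcp_rot"]);r=np.r_[s["eef_pos"][:2]-B,0]
    D=Ro.from_euler("z",-dl).apply(r)-r
    print("row",np.round(R.inv().apply(D)*1e3,2),np.round(R.inv().apply([0,0,-dl]),4),"radius",np.linalg.norm(r))
def tq(pc=False):
    s=get_state();R=Ro.from_rotvec(s["tcp_rot"]);h=R.apply([-1,0,0]);yw=np.arctan2(h[1],h[0])
    p=s["eef_pos"];hx=np.array([np.cos(yw),np.sin(yw)]);F=s["ft_force"]
    cr=lambda r:r[0]*F[1]-r[1]*F[0]
    al=(p[:2]-B)@hx; la=hx[0]*(p-np.r_[B,0])[1]-hx[1]*(p-np.r_[B,0])[0]
    print("yaw %.4f  Tbolt %.2f Tpivot %.2f Mz %.2f Flat %.1f Falong %.1f Fz %.1f | along %.4f lat %.4f z %.4f tiltxy"%(yw,s["ft_torque"][2]+cr(p[:2]-B),s["ft_torque"][2]+cr(-hx*.1017),s["ft_torque"][2],hx[0]*F[1]-hx[1]*F[0],F[:2]@hx,F[2],al,la,p[2]),np.round((R.inv()).apply([0,0,-1])[:2],3),"t",s["time_s"])
E
python3 -c "
from h import *
tq();turnrow(.02)"
```

```text
yaw 0.2592  Tbolt 0.07 Tpivot 0.07 Mz 0.09 Flat 0.2 Falong -1.8 Fz 0.7 | along -0.1309 lat -0.0003 z 0.0609 tiltxy [-0.058  0.   ] t 11.2667
row [-0.02  2.62 -0.  ] [-0.0012  0.      0.02  ] radius 0.13087493870254988
```

>>> apply_moves:
  deltas:
    - {"offset":[0,1.3,0],"dr":[-0.0006,0,0.01],"gripper":10}
    - {"offset":[0,2.6,0],"dr":[-0.0012,0,0.02],"gripper":10}
    - {"offset":[0,2.6,0],"dr":[-0.0012,0,0.02],"gripper":10}
    - {"offset":[0,2.6,0],"dr":[-0.0012,0,0.02],"gripper":10}
    - {"offset":[0,2.6,0],"dr":[-0.0012,0,0.02],"gripper":10}
    - {"offset":[0,2.6,0],"dr":[-0.0012,0,0.02],"gripper":10}
    - {"offset":[0,1.3,0],"dr":[-0.0006,0,0.01],"gripper":10}
    - {"offset":[0,0,0],"dr":[0,0,0],"gripper":10}

```text
time_s: 11.93
eef_pos: [0.4685, -0.1145, 0.0613]
tcp_rot: [0.196, -3.079, 0.008]
ft_force: [-1.6, -2.1, -1.2]
grip_width: 0.215
```

```bash
python3 -c "
from h import *
tq();turnrow(.02)"
```

```text
yaw 0.1269  Tbolt 0.76 Tpivot 0.71 Mz 0.52 Flat -1.9 Falong -1.8 Fz -1.2 | along -0.1307 lat -0.0010 z 0.0613 tiltxy [-0.057  0.001] t 11.9333
row [-0.01  2.61 -0.  ] [-0.0011  0.      0.02  ] radius 0.1306750305589155
```

>>> apply_moves:
  deltas:
    - {"offset":[0,1.3,0.1],"dr":[-0.0006,0,0.01],"gripper":10}
    - {"offset":[0,2.6,0.2],"dr":[-0.0012,0,0.02],"gripper":10}
    - {"offset":[0,2.6,0.2],"dr":[-0.0012,0,0.02],"gripper":10}
    - {"offset":[0,2.6,0],"dr":[-0.0012,0,0.02],"gripper":10}
    - {"offset":[0,2.6,0],"dr":[-0.0012,0,0.02],"gripper":10}
    - {"offset":[0,1.3,0],"dr":[-0.0006,0,0.01],"gripper":10}
    - {"offset":[0,0,0],"dr":[0,0,0],"gripper":10}

```text
time_s: 12.52
eef_pos: [0.4673, -0.1006, 0.0609]
tcp_rot: [0.027, -3.085, 0.004]
ft_force: [-1.0, -2.2, -0.3]
grip_width: 0.211
```

```bash
python3 -c "
from h import *
tq();pitch()"
```

```text
yaw 0.0176  Tbolt 0.95 Tpivot 0.88 Mz 0.67 Flat -2.2 Falong -1.0 Fz -0.3 | along -0.1308 lat -0.0013 z 0.0609 tiltxy [-0.057  0.002] t 12.5167
slope dz/dx [ 0.06691377 -0.02972015] n 3153 lat fit [-9.4843101e-03  7.3424026e-05] tail x 0.07832912290567429
```

>>> apply_moves:
  deltas:
    - {"offset":[0,1.3,0],"dr":[-0.0006,0,0.01],"gripper":10}
    - {"offset":[0,1.8,0],"dr":[-0.0008,0,0.014],"gripper":10}
    - {"offset":[0,1.8,0],"dr":[-0.0008,0,0.014],"gripper":10}
    - {"offset":[0,1.3,0],"dr":[-0.0006,0,0.01],"gripper":10}
    - {"offset":[0,0,0],"dr":[0,0,0],"gripper":10}

```text
time_s: 12.98
eef_pos: [0.4672, -0.094, 0.0608]
tcp_rot: [-0.053, -3.085, 0.001]
ft_force: [-2.3, -2.4, -0.1]
grip_width: 0.211
```

```bash
python3 -c "
from h import *
tq()"
```

```text
yaw -0.0341  Tbolt 1.05 Tpivot 0.98 Mz 0.74 Flat -2.4 Falong -2.3 Fz -0.1 | along -0.1308 lat -0.0014 z 0.0608 tiltxy [-0.057  0.002] t 12.9833
```

>>> apply_moves:
  deltas:
    - {"offset":[0,1.3,0],"dr":[-0.0006,0,0.01],"gripper":10}
    - {"offset":[0,1.3,0],"dr":[-0.0006,0,0.01],"gripper":10}
    - {"offset":[0,1.3,0],"dr":[-0.0006,0,0.01],"gripper":10}
    - {"offset":[0,0,0],"dr":[0,0,0],"gripper":10}

```text
time_s: 13.32
eef_pos: [0.4675, -0.0896, 0.0608]
tcp_rot: [-0.103, -3.083, -0.0]
ft_force: [-1.5, -3.1, -0.0]
grip_width: 0.214
```

```bash
python3 -c "
from h import *
tq()"
```

```text
yaw -0.0671  Tbolt 1.20 Tpivot 1.11 Mz 0.79 Flat -3.2 Falong -1.3 Fz -0.0 | along -0.1307 lat -0.0014 z 0.0608 tiltxy [-0.056  0.002] t 13.3167
```

>>> apply_moves:
  deltas:
    - {"offset":[0,1.3,0],"dr":[-0.0006,0,0.01],"gripper":10}
    - {"offset":[0,1.3,0],"dr":[-0.0006,0,0.01],"gripper":10}
    - {"offset":[0,1.3,0],"dr":[-0.0006,0,0.01],"gripper":10}
    - {"offset":[0,0,0],"dr":[0,0,0],"gripper":10}

```text
time_s: 13.65
eef_pos: [0.4678, -0.0854, 0.0608]
tcp_rot: [-0.154, -3.081, -0.002]
ft_force: [-1.8, -2.4, 0.2]
grip_width: 0.216
```

```bash
python3 -c "
from h import *
tq()"
```

```text
yaw -0.1002  Tbolt 1.16 Tpivot 1.09 Mz 0.82 Flat -2.6 Falong -1.6 Fz 0.2 | along -0.1307 lat -0.0015 z 0.0608 tiltxy [-0.056  0.002] t 13.65
```

>>> apply_moves:
  deltas:
    - {"offset":[0,1.2,0],"dr":[-0.0005,0,0.009],"gripper":10}
    - {"offset":[0,1.2,0],"dr":[-0.0005,0,0.009],"gripper":10}
    - {"offset":[0,0,0],"dr":[0,0,0],"gripper":10}

```text
time_s: 13.9
eef_pos: [0.4681, -0.0828, 0.0608]
tcp_rot: [-0.185, -3.08, -0.002]
ft_force: [-1.6, -2.3, -0.1]
grip_width: 0.21
```

```bash
python3 -c "
from h import *
tq()"
```

```text
yaw -0.1202  Tbolt 1.14 Tpivot 1.07 Mz 0.81 Flat -2.5 Falong -1.3 Fz -0.1 | along -0.1307 lat -0.0015 z 0.0608 tiltxy [-0.056  0.002] t 13.9
```

>>> apply_moves:
  deltas:
    - {"offset":[0,1.2,0],"dr":[-0.0005,0,0.009],"gripper":10}
    - {"offset":[0,1.2,0],"dr":[-0.0005,0,0.009],"gripper":10}
    - {"offset":[0,0,0],"dr":[0,0,0],"gripper":10}

```text
time_s: 14.15
eef_pos: [0.4683, -0.0802, 0.0608]
tcp_rot: [-0.216, -3.078, -0.003]
ft_force: [-1.2, -2.3, 0.2]
grip_width: 0.212
```

```bash
python3 -c "
from h import *
tq()"
```

```text
yaw -0.1403  Tbolt 1.16 Tpivot 1.09 Mz 0.84 Flat -2.5 Falong -0.9 Fz 0.2 | along -0.1308 lat -0.0016 z 0.0608 tiltxy [-0.056  0.002] t 14.15
```

Torque holds at ~1.1 with no drop, so I'll keep turning in small steps.

>>> apply_moves:
  deltas:
    - {"offset":[0,1.3,0],"dr":[-0.0006,0,0.01],"gripper":10}
    - {"offset":[0,1.3,0],"dr":[-0.0006,0,0.01],"gripper":10}
    - {"offset":[0,1.3,0],"dr":[-0.0006,0,0.01],"gripper":10}
    - {"offset":[0,0,0],"dr":[0,0,0],"gripper":10}

```text
time_s: 14.48
eef_pos: [0.4689, -0.076, 0.0608]
tcp_rot: [-0.267, -3.074, -0.005]
ft_force: [-1.0, -2.6, 0.4]
grip_width: 0.216
```

```bash
python3 -c "
from h import *
tq()"
```

```text
yaw -0.1734  Tbolt 1.19 Tpivot 1.11 Mz 0.83 Flat -2.8 Falong -0.6 Fz 0.4 | along -0.1308 lat -0.0016 z 0.0608 tiltxy [-0.056  0.002] t 14.4833
```

>>> apply_moves:
  deltas:
    - {"offset":[0,1.3,0],"dr":[-0.0006,0,0.01],"gripper":10}
    - {"offset":[0,1.3,0],"dr":[-0.0006,0,0.01],"gripper":10}
    - {"offset":[0,1.3,0],"dr":[-0.0006,0,0.01],"gripper":10}
    - {"offset":[0,0,0],"dr":[0,0,0],"gripper":10}

```text
time_s: 14.82
eef_pos: [0.4697, -0.0718, 0.0608]
tcp_rot: [-0.318, -3.069, -0.006]
ft_force: [-2.0, -2.9, -0.0]
grip_width: 0.209
```

```bash
python3 -c "
from h import *
tq()"
```

```text
yaw -0.2066  Tbolt 1.29 Tpivot 1.20 Mz 0.87 Flat -3.2 Falong -1.4 Fz -0.0 | along -0.1308 lat -0.0016 z 0.0608 tiltxy [-0.056  0.002] t 14.8167
```

Tpivot is 1.20, so the click is near. Next steps are 0.02 rad.

>>> apply_moves:
  deltas:
    - {"offset":[0,1.3,0],"dr":[-0.0006,0,0.01],"gripper":10}
    - {"offset":[0,1.3,0],"dr":[-0.0006,0,0.01],"gripper":10}
    - {"offset":[0,0,0],"dr":[0,0,0],"gripper":10}

```text
time_s: 15.07
eef_pos: [0.4701, -0.0693, 0.0608]
tcp_rot: [-0.354, -3.065, -0.007]
ft_force: [-2.5, -2.4, 0.6]
grip_width: 0.211
```

```bash
python3 -c "
from h import *
tq()"
```

```text
yaw -0.2298  Tbolt 1.16 Tpivot 1.08 Mz 0.78 Flat -2.9 Falong -1.9 Fz 0.6 | along -0.1308 lat -0.0021 z 0.0608 tiltxy [-0.056  0.002] t 15.0667
```

>>> apply_moves:
  deltas:
    - {"offset":[0,1.3,0],"dr":[-0.0006,0,0.01],"gripper":10}
    - {"offset":[0,0.6,0],"dr":[-0.0003,0,0.005],"gripper":10}
    - {"offset":[0,0,0],"dr":[0,0,0],"gripper":10}

```text
time_s: 15.32
eef_pos: [0.4706, -0.0674, 0.0608]
tcp_rot: [-0.381, -3.062, -0.008]
ft_force: [-0.5, -3.3, -0.1]
grip_width: 0.217
```

```bash
python3 -c "
from h import *
tq()"
```

```text
yaw -0.2479  Tbolt 1.04 Tpivot 0.94 Mz 0.60 Flat -3.3 Falong 0.3 Fz -0.1 | along -0.1308 lat -0.0026 z 0.0608 tiltxy [-0.056  0.002] t 15.3167
```

The torque fell 1.20→0.94, and the handle's line shifted 1.0 mm sideways. That matches a kink of ~0.036 rad about the pivot 28 mm from the bolt, so it clicked. I'll ease back into the play.

>>> apply_moves:
  deltas:
    - {"offset":[0,-0.8,0],"dr":[0.0006,0,-0.01],"gripper":10}
    - {"offset":[0,-1.6,0],"dr":[0.0009,0,-0.015],"gripper":10}
    - {"offset":[0,-1.7,0],"dr":[0.0009,0,-0.015],"gripper":10}
    - {"offset":[0,-1.7,0],"dr":[0.0009,0,-0.015],"gripper":10}
    - {"offset":[0,-1.7,0],"dr":[0.0009,0,-0.015],"gripper":10}
    - {"offset":[0,-1.2,0],"dr":[0.0006,0,-0.01],"gripper":10}
    - {"offset":[0,0,0],"dr":[0,0,0],"gripper":10}

```text
time_s: 15.9
eef_pos: [0.4689, -0.0765, 0.0608]
tcp_rot: [-0.247, -3.076, -0.005]
ft_force: [-2.0, -1.6, -0.1]
grip_width: 0.218
```

```bash
python3 -c "
from h import *
tq();pitch()"
```

```text
yaw -0.1605  Tbolt 0.47 Tpivot 0.41 Mz 0.22 Flat -1.9 Falong -1.7 Fz -0.1 | along -0.1307 lat -0.0004 z 0.0608 tiltxy [-0.056  0.001] t 15.9
slope dz/dx [ 0.06801567 -0.02974264] n 3168 lat fit [-2.86369638e-03  9.95742799e-05] tail x 0.07831472774323744
```

>>> apply_moves:
  deltas:
    - {"offset":[0,-1.6,0],"dr":[0.0007,0,-0.012],"gripper":10}
    - {"offset":[0,-1.6,0],"dr":[0.0007,0,-0.012],"gripper":10}
    - {"offset":[0,-1.6,0],"dr":[0.0007,0,-0.012],"gripper":10}
    - {"offset":[0,0,0],"dr":[0,0,0],"gripper":10}

```text
time_s: 16.28
eef_pos: [0.4682, -0.0812, 0.0608]
tcp_rot: [-0.189, -3.08, -0.004]
ft_force: [-1.0, 0.0, 0.9]
grip_width: 0.216
```

```bash
python3 -c "
from h import *
tq();pitch()"
```

```text
yaw -0.1227  Tbolt 0.09 Tpivot 0.09 Mz 0.08 Flat -0.1 Falong -1.0 Fz 0.9 | along -0.1307 lat -0.0002 z 0.0608 tiltxy [-0.056  0.001] t 16.2833
slope dz/dx [ 0.06672853 -0.02967539] n 3160 lat fit [-0.00394274  0.00022707] tail x 0.0782784846142364
```

>>> apply_moves:
  deltas:
    - {"offset":[0,-2.4,0],"dr":[0.001,0,-0.02],"gripper":10}
    - {"offset":[0,-2.4,0],"dr":[0.001,0,-0.02],"gripper":10}
    - {"offset":[0.1,0,-2],"dr":[0,0,0],"gripper":10}
    - {"offset":[0.2,0,-4],"dr":[0,0,0],"gripper":10}
    - {"offset":[0.3,0,-5],"dr":[0,0,0],"gripper":10}
    - {"offset":[0.3,0,-5],"dr":[0,0,0],"gripper":10}
    - {"offset":[0,0,0],"dr":[0,0,0],"gripper":10}

```text
time_s: 16.92
eef_pos: [0.4677, -0.0859, 0.0778]
tcp_rot: [-0.123, -3.082, -0.004]
ft_force: [0.5, 0.6, -2.6]
grip_width: 0.215
```

```bash
python3 -c "
from h import *
tq();pitch()"
```

```text
yaw -0.0795  Tbolt -0.10 Tpivot -0.08 Mz -0.01 Flat 0.7 Falong 0.5 Fz -2.6 | along -0.1308 lat 0.0007 z 0.0778 tiltxy [-0.057 -0.   ] t 16.9167
slope dz/dx [ 0.05895522 -0.0296139 ] n 3171 lat fit [-0.00179349  0.00012685] tail x 0.07825054620792035
```

```bash
cat >> h.py <<'E'
def goalc(h,p=.060):
    R=yaw(np.pi)*Ro.from_rotvec([0,p,0]);org=np.array([.5589,.2527,.0338+.0187+h]);return org-R.apply([0,0,-.0187]),R
E
python3 -c "
from h import *
print(goalc(.08)[0])
plan(*goalc(.08))"
```

```text
[0.55777867 0.2527     0.11383365]
rel [-60.8 344.6 -39.8] [ 0.0048  0.0027 -0.0792]
1 [-6.1 34.5 -4. ] [ 0.0005  0.0003 -0.0079]
2 [-6.4 34.4 -4. ] [ 0.0005  0.0003 -0.0079]
3 [-6.6 34.4 -4. ] [ 0.0005  0.0003 -0.0079]
4 [-6.9 34.3 -4. ] [ 0.0005  0.0003 -0.0079]
5 [-7.2 34.2 -4.1] [ 0.0005  0.0003 -0.0079]
6 [-7.4 34.2 -4.1] [ 0.0005  0.0003 -0.0079]
7 [-7.7 34.1 -4.1] [ 0.0005  0.0003 -0.0079]
8 [-8.  34.1 -4.1] [ 0.0005  0.0003 -0.0079]
9 [-8.2 34.  -4.1] [ 0.0005  0.0003 -0.0079]
10 [-8.5 33.9 -4.1] [ 0.0005  0.0003 -0.0079]
```

>>> apply_moves:
  deltas:
    - {"offset":[0.5,0,-8],"dr":[0,0,0],"gripper":10}
    - {"offset":[0.7,0,-12],"dr":[0,0,0],"gripper":10}
    - {"offset":[0.7,0,-12],"dr":[0,0,0],"gripper":10}
    - {"offset":[0.5,0,-8],"dr":[0,0,0],"gripper":10}
    - {"offset":[-4,15,0],"dr":[0,0,-0.005],"gripper":10}
    - {"offset":[-8,28,0],"dr":[0,0,-0.009],"gripper":10}
    - {"offset":[-8,34,0],"dr":[0.0005,0,-0.009],"gripper":10}
    - {"offset":[-8,34,0],"dr":[0.0005,0,-0.009],"gripper":10}
    - {"offset":[-8,34,0],"dr":[0.0005,0,-0.009],"gripper":10}
    - {"offset":[-8,34,0],"dr":[0.0005,0,-0.009],"gripper":10}
    - {"offset":[-7,34,0],"dr":[0.0005,0,-0.009],"gripper":10}
    - {"offset":[-6,34,0],"dr":[0.0005,0,-0.009],"gripper":10}

```text
time_s: 17.97
eef_pos: [0.537, 0.1583, 0.1206]
tcp_rot: [-0.039, -3.082, 0.004]
ft_force: [0.5, -0.3, -3.8]
grip_width: 0.217
```

```bash
python3 -c "
from h import *
print(get_state()['eef_pos'])
plan(*goalc(.08))"
```

```text
[0.53699281 0.15825254 0.12056957]
rel [-18.8  95.    5.3] [-0.002   0.0009 -0.0251]
1 [-6.3 31.7  1.8] [-0.0007  0.0003 -0.0084]
2 [-6.5 31.6  1.8] [-0.0007  0.0003 -0.0084]
3 [-6.8 31.5  1.8] [-0.0007  0.0003 -0.0084]
```

>>> apply_moves:
  deltas:
    - {"offset":[-6,28,1],"dr":[0,0,-0.008],"gripper":10}
    - {"offset":[-5,22,1],"dr":[0,0,-0.006],"gripper":10}
    - {"offset":[-2,10,1],"dr":[0,0,-0.003],"gripper":10}
    - {"offset":[0,3,0],"dr":[0,0,0],"gripper":10}
    - {"offset":[0,0,0],"dr":[0,0,0],"gripper":10}
    - {"offset":[0,0,0],"dr":[0,0,0],"gripper":10}

```text
time_s: 18.47
eef_pos: [0.5492, 0.234, 0.1172]
tcp_rot: [0.008, -3.081, -0.003]
ft_force: [-1.2, 0.5, -3.3]
grip_width: 0.215
```

```bash
python3 -c "
from h import *
print(get_state()['eef_pos'])
plan(*goalc(.04));pitch()"
```

```text
[0.54921051 0.23396108 0.11716352]
rel [-11.3  18.6  42.8] [ 0.0015 -0.0005  0.005 ]
1 [-5.6  9.3 21.4] [ 0.0007 -0.0003  0.0025]
2 [-5.6  9.3 21.4] [ 0.0007 -0.0003  0.0025]
slope dz/dx [ 0.05975114 -0.02959601] n 3171 lat fit [-2.58503148e-03  4.06501613e-05] tail x 0.07825962774709505
```

>>> apply_moves:
  deltas:
    - {"offset":[-5,9,0],"dr":[0.001,0,0.003],"gripper":10}
    - {"offset":[-4,7,8],"dr":[0,0,0.002],"gripper":10}
    - {"offset":[-1.5,2.5,12],"dr":[0,0,0],"gripper":10}
    - {"offset":[0,0,10],"dr":[0,0,0],"gripper":10}
    - {"offset":[0,0,4],"dr":[0,0,0],"gripper":10}
    - {"offset":[0,0,0],"dr":[0,0,0],"gripper":10}
    - {"offset":[0,0,0],"dr":[0,0,0],"gripper":10}

```text
time_s: 19.1
eef_pos: [0.5588, 0.2473, 0.0781]
tcp_rot: [-0.014, -3.079, 0.005]
ft_force: [-0.2, -0.5, -3.2]
grip_width: 0.214
```

```bash
python3 -c "
from h import *
print(get_state()['eef_pos'])
plan(*goalc(.02))"
```

```text
[0.55882132 0.24730743 0.07811885]
rel [-0.4  5.5 24.3] [-0.0029 -0.0021 -0.0091]
1 [-0.4  5.5 24.3] [-0.0029 -0.0021 -0.0091]
```

>>> apply_moves:
  deltas:
    - {"offset":[0,3,4],"dr":[-0.001,-0.001,-0.005],"gripper":10}
    - {"offset":[0,2.5,6],"dr":[-0.001,-0.001,-0.004],"gripper":10}
    - {"offset":[-0.3,0,5],"dr":[0,0,0],"gripper":10}
    - {"offset":[0,0,2],"dr":[0,0,0],"gripper":10}
    - {"offset":[0,0,0],"dr":[0,0,0],"gripper":10}

```text
time_s: 19.52
eef_pos: [0.5581, 0.2531, 0.0597]
tcp_rot: [0.001, -3.082, 0.001]
ft_force: [-0.9, -0.1, -3.4]
grip_width: 0.215
```

```bash
python3 -c "
from h import *
print(get_state()['eef_pos'])
plan(*goalc(.00));pitch()"
```

```text
[0.55807692 0.25313827 0.05968628]
rel [-1.2 -0.4 25.8] [-0.0005  0.0005  0.0007]
1 [-1.2 -0.4 25.8] [-0.0005  0.0005  0.0007]
slope dz/dx [ 0.05941056 -0.02959175] n 3161 lat fit [-3.80108869e-03  8.89145947e-05] tail x 0.07825536570803289
```

Aligned within 0.5 mm, so I'll descend.

>>> apply_moves:
  deltas:
    - {"offset":[-0.2,-0.2,4],"dr":[0,0,0],"gripper":10}
    - {"offset":[-0.3,-0.2,6],"dr":[0,0,0],"gripper":10}
    - {"offset":[-0.3,0,6],"dr":[0,0,0],"gripper":10}
    - {"offset":[-0.2,0,4],"dr":[0,0,0],"gripper":10}
    - {"offset":[0,0,1],"dr":[0,0,0],"gripper":10}
    - {"offset":[0,0,0],"dr":[0,0,0],"gripper":10}

```text
time_s: 20.07
eef_pos: [0.5582, 0.2525, 0.037]
tcp_rot: [0.0, -3.083, 0.001]
ft_force: [-0.3, 0.6, -3.3]
grip_width: 0.217
```

```bash
python3 -c "
from h import *
s=get_state();print(s['eef_pos'],s['ft_force'],s['ft_torque'])
plan(*goalc(.00));pitch()"
```

```text
[0.55824734 0.25246784 0.03696649] [-0.28105628  0.6115453  -3.27878987] [-0.05534423  0.06197192  0.04565593]
rel [0.3 0.2 3.2] [-0.0004  0.0013  0.0002]
1 [0.3 0.2 3.2] [-0.0004  0.0013  0.0002]
slope dz/dx [ 0.06000987 -0.02961031] n 3167 lat fit [-0.02599572  0.00052016] tail x 0.07824191273759933
```

>>> apply_moves:
  deltas:
    - {"offset":[0,0,1.5],"dr":[0,0,0],"gripper":10}
    - {"offset":[0,0,1.2],"dr":[0,0,0],"gripper":10}
    - {"offset":[0,0,0.7],"dr":[0,0,0],"gripper":10}
    - {"offset":[0,0,0],"dr":[0,0,0],"gripper":10}

```text
time_s: 20.45
eef_pos: [0.5584, 0.2526, 0.0339]
tcp_rot: [0.0, -3.084, 0.0]
ft_force: [0.2, 0.1, -2.5]
grip_width: 0.214
```

```bash
python3 -c "
from h import *
s=get_state();print(s['eef_pos'],s['ft_force'],s['ft_torque'])
plan(*goalc(.00));pitch()"
```

```text
[0.55839399 0.25259167 0.03388128] [ 0.18263698  0.14375627 -2.51677666] [-0.08600864  0.10539093  0.048382  ]
rel [0.6 0.1 0.1] [-0.      0.0021  0.0002]
1 [0.6 0.1 0.1] [-0.      0.0021  0.0002]
slope dz/dx [ 0.05937875 -0.02958734] n 3163 lat fit [ 0.00535129 -0.00024333] tail x 0.07824853077174385
```

>>> apply_moves:
  deltas:
    - {"offset":[0,0,0.6],"dr":[0,0,0],"gripper":10}
    - {"offset":[0,0,0.4],"dr":[0,0,0],"gripper":10}
    - {"offset":[0,0,0],"dr":[0,0,0],"gripper":10}

```text
time_s: 20.75
eef_pos: [0.5585, 0.2527, 0.0339]
tcp_rot: [0.0, -3.084, -0.0]
ft_force: [0.6, 0.0, -3.0]
grip_width: 0.212
```

```bash
python3 -c "
from h import *
s=get_state();print(s['eef_pos'],s['ft_force'],s['ft_torque']);pitch()"
```

```text
[0.55850575 0.25265841 0.03390738] [ 0.59008556  0.04177771 -3.01768035] [0.00474813 0.17307329 0.02772871]
slope dz/dx [ 0.05901957 -0.02955887] n 3162 lat fit [ 0.00329916 -0.00017529] tail x 0.07825593137011899
```

>>> apply_moves:
  deltas:
    - {"offset":[0,0,1.2],"dr":[0,0,0],"gripper":10}
    - {"offset":[0,0,1.0],"dr":[0,0,0],"gripper":10}
    - {"offset":[0,0,0.5],"dr":[0,0,0],"gripper":10}
    - {"offset":[0,0,0],"dr":[0,0,0],"gripper":10}

```text
time_s: 21.13
eef_pos: [0.5586, 0.2527, 0.0339]
tcp_rot: [-0.0, -3.086, -0.001]
ft_force: [-0.1, -0.1, -1.1]
grip_width: 0.208
```

```bash
python3 -c "
from h import *
s=get_state();print(s['eef_pos'],s['ft_force'],s['ft_torque']);pitch()"
```

```text
[0.55859513 0.25265527 0.03394356] [-0.13833709 -0.0838296  -1.07017533] [-0.07425681  0.30117574  0.06171953]
slope dz/dx [ 0.05845727 -0.02958985] n 3168 lat fit [ 0.00413779 -0.00021014] tail x 0.07850577283430837
```

>>> apply_moves:
  deltas:
    - {"offset":[0,0,0],"dr":[0,0,0],"gripper":24}
    - {"offset":[0,0,0],"dr":[0,0,0],"gripper":34}
    - {"offset":[0,0,0],"dr":[0,0,0],"gripper":50}
    - {"offset":[0,0,0],"dr":[0,0,0],"gripper":60}
    - {"offset":[0,0,0],"dr":[0,0,0],"gripper":60}
    - {"offset":[0.5,0,-5],"dr":[0,0,0],"gripper":60}
    - {"offset":[0.8,0,-15],"dr":[0,0,0],"gripper":60}
    - {"offset":[1.2,0,-25],"dr":[0,0,0],"gripper":60}
    - {"offset":[1.2,0,-30],"dr":[0,-0.02,0],"gripper":60}
    - {"offset":[1.2,0,-30],"dr":[0,-0.02,0],"gripper":60}
    - {"offset":[1,0,-25],"dr":[0,-0.015,0],"gripper":60}
    - {"offset":[0,0,0],"dr":[0,0,0],"gripper":60}

```text
time_s: 22.18
eef_pos: [0.559, 0.2527, 0.1693]
tcp_rot: [0.001, 3.141, 0.001]
ft_force: [0.5, 0.8, 0.1]
grip_width: 0.705
```

```bash
python3 -c "
from h import *
s=get_state();print(s['eef_pos'],s['ft_force'],s['grip_width'])
plan([.6097,.2308,.2],yaw(np.pi));snap('w2')"
```

```text
[0.55899004 0.2526517  0.16926411] [0.50592879 0.81459442 0.14858705] 0.7045714192610368
rel [-50.7 -21.8 -30.7] [ 0.0008  0.0008 -0.0007]
1 [-25.4 -10.9 -15.4] [ 0.0004  0.0004 -0.0003]
2 [-25.4 -10.9 -15.4] [ 0.0004  0.0004 -0.0003]
```

View pics/w2.png

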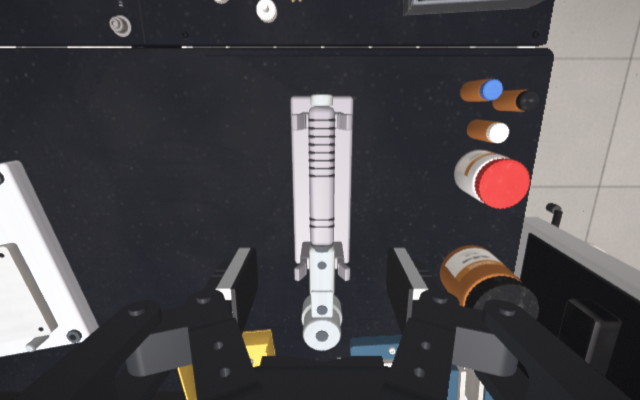

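The wrench lies straight in both forks: tail px (321,100), head px (321,335). I'll check that it is level, then move away.

>>> apply_moves:
  deltas:
    - {"offset":[-25,-11,-15],"dr":[0,0,0],"gripper":60}
    - {"offset":[-25,-11,-15],"dr":[0,0,0],"gripper":60}
    - {"offset":[0,0,0],"dr":[0,0,0],"gripper":60}
    - {"offset":[0,0,0],"dr":[0,0,0],"gripper":60}

```text
time_s: 22.57
eef_pos: [0.6076, 0.2301, 0.1971]
tcp_rot: [0.004, -3.136, 0.001]
ft_force: [-0.8, 0.5, -0.4]
grip_width: 0.705
```

Run:
```python
from h import *
np.set_printoptions(precision=4,suppress=True)
s,c,P1=snap('w3');P0=np.load("w1.npz")["P"]
for n,P in(("before",P0),("after",P1)):
    k=(P[...,0]>.47)&(P[...,0]<.72)&(abs(P[...,1]-.2527)<.003)&(P[...,2]>.04)
    q=P[k];print(n,[(round(x,2),round(float(np.median(q[abs(q[:,0]-x)<.006,2])),4)) for x in(.485,.53,.56,.59,.645,.69)],"x ext",q[:,0].min(),q[:,0].max())
    k=(P[...,0]>.52)&(P[...,0]<.70)&(abs(P[...,1]-.2527)<.03)&(P[...,2]>.05);q=P[k]
    print("  mid y",[round((lambda t:(t.min()+t.max())/2)(q[abs(q[:,0]-x)<.006,1]),4) for x in(.53,.56,.59,.645,.69)])
Pt=cloud(capture("top"));q=Pt[(np.linalg.norm(Pt[...,:2]-[.5985,-.097],axis=-1)<.015)&(Pt[...,2]>.057)]
print("bolt",cv2.minAreaRect((q[:,:2]*1e4).astype(np.float32)))
```

```text
before [(0.48, 0.0603), (0.53, 0.0636), (0.56, 0.0634), (0.59, 0.2868), (0.65, 0.0625), (0.69, 0.0628)] x ext 0.4806246434318284 0.7047667277324005
  mid y [np.float64(0.2527), np.float64(0.2528), np.float64(0.2586), np.float64(0.2532), np.float64(0.2528)]
after [(0.48, 0.0602), (0.53, 0.0633), (0.56, 0.0634), (0.59, 0.2799), (0.65, 0.0619), (0.69, 0.0629)] x ext 0.48178191331029274 0.7055219660752797
  mid y [np.float64(0.2526), np.float64(0.2527), np.float64(0.2584), np.float64(0.2528), np.float64(0.2527)]
bolt ((6000.4365234375, -973.3031005859375), (184.7558135986328, 185.10989379882812), 89.75941467285156)
```

```bash
python3 -c "
from plant import *
print(finish_job())"
```

```text
the job is handed in; nothing more can be done
None
```

The job is done and handed in at about 23 s. The wrench tightened the bolt until it clicked, and it is back level in its cradle.

- **Fitting the socket:** The first try caught at the end of the bolt's taper, and the wrench pitched about 0.06 rad in the grip. I backed off, tilted the tool to level the wrench again, and the second try went fully home, with the roof resting on the bolt.
- **Click:** Torque at the pivot rose to 1.20 N m, then fell to 1.08 and 0.94 over about 0.04 rad. The handle also shifted 1 mm sideways, which matches a kink of about 0.036 rad (2°). I stopped there, eased back into the socket's play until the torque was near zero, and lifted off with under 0.1 N m of reverse torque.
- **Cradle:** Heights, centre line and ends of the wrench match the first view within about 1 mm, with the gripper clear above it.
- **Uncertain:** There was no direct click signal, so the click is inferred from the torque drop and the sideways shift. My final check of the bolt's angle from the top camera was coarse: it read about 0 rad where I expected about -0.1, but it does show the bolt turned clockwise. I did not measure the other items afterwards; I touched nothing else.

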